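# Check the sample cups with a pen probe

## Robot

A 6-joint arm with a two-finger parallel gripper is mounted at the origin on the work surface. World frame = base frame: x ahead of the robot, y to its left, z up, the work surface at z = 0. Lengths are in mm, angles in rad, forces in N, time in s.
With the tool pointing down it reaches from about 350 to 875 mm from the base axis. Payload 4.2 kg.
Tool frame: the origin (TCP) lies between the finger pads; the fingertips stand 17 mm ahead of it and the grasp point (between the pads) lies 2 mm behind it (nose_length is the distance from the TCP to the fingertips, in mm); z points along the fingers, y is the direction in which the jaws open and shut (so a half turn about z gives the same grasp; the last joint's range is limited). The gripper opens to 85 mm and grips with 20 to 120 N. Pads are 22 mm wide; open, the fingers measure 114 mm over their backs; the gripper's body (76 mm by 85 mm) begins 54 mm behind the grasp point. The pads swing forward as they close: fully open they stand 13 mm farther back than shut.
Start: joints at [-1.056, 0.385, 0.008, 0, -1.194, -0.259], TCP at [158.154, -604.638, 248.312] pointing down, gripper open.
Joint ranges: [-3.14, 3.14], [-1.21, 2.06], [-1.07, 1.41], [-3.16, 2.05], [-2.99, -0.16], [-3.1, 3.1]. Speed limits (rad/s): [2.79, 2.79, 3.14, 3.14, 3.14, 3.14].

## Interface

Orientations are given as a unit quaternion [x, y, z, w].
In Python, from bench import * gives the robot as it stands.
- The arm moves only by the tool jog_arm, never from a script. Its argument "increments" is a list of rows, each a list of 4 numbers: the shift along the tool's x, y, z in m, then the turn about the tool's z in degrees. A call has 1 to 10 rows; each row is the pose to reach, as a shift and turn from the pose measured when the call began, along the tool's axes at that moment; what a row does not reach only later rows make up. A row lasts 1/8 s, in which the tool goes at most 62.5 mm and 10.7 degrees, less where a joint would pass 70% of its speed; a pose out of reach is approached as far as the arm can. A call with a gripper value outside its range is refused whole. "hand" is the gripper's target within -1 to 1 (fully open at 1, half-way at 0, shut at -1), set as the call begins (left out, the last holds). The fingers move at their own pace and stop on an object; the grip force is fixed at half the most. Time passes only in rows, so rows that repeat a pose let the fingers close. It gives the time, the measured TCP pose, the force and the opening at its end, in the units of the state.
- read_state(): the state, without advancing time (a new reading comes with each control period).
- get_image(name): name is "side" or "top"; returns the picture (480x640x3 uint8, red, green, blue); there is no depth.
- calibration(name): a dict with "fx", "fy", "cx", "cy" (pixels), "position" and "rotation" of the camera in the world. Camera axes: x right, y up, looking along -z (the intrinsics and any distortion apply to the point x, -y, -z); pixel columns grow to the right and rows downward; lengths in mm; the calibration is good to about 2 mm. A picture is of the moment at which its call begins. calibration takes no time and is no camera call.
- job_done(): hands the job in, once; it reports no verdict.
The state is a dict: "clock": time; "joints": joint angles; "joint_vel": joint speeds; "joint_efforts": joint torques, N m; "position": TCP position; "ee_rot": TCP orientation; "contact_force": force on the tool from outside, world axes, zero at the start; "wrist_torque": the same for the moment, N m; "gripper_width": finger opening in mm.
Only numpy, scipy, OpenCV 4.12 (cv2) and the standard library are available. Lean on these libraries where they do the work, as an engineer would, in place of code of your own. Each camera call takes 0.05 s, during which the arm holds its last target.

## Task

The rinse beaker stands behind the brown bottle: lift the bottle off its blue mark and stand it aside, off the grey mat. Take the orange pen probe from its stand and dip its tip well inside (to about half depth) for about a second in the rinse beaker, then in each sample cup that is there, in the order white, yellow, green, blue, black, and finally in the rinse beaker once more. Then stand the probe fully back in its stand and the bottle back on its blue mark, leaving the beaker, cups and specimen jar all standing upright.

Things in the scene. Friction and masses are not known exactly. Their poses are not given: they have to be found in the camera images.
- bottle: brown round reagent bottle, 190 mm high: body 70 mm across up to 115 mm, cone to a neck 32 mm across, white cap 40 mm across from 150 to 190 mm above the foot (grip it there, from above). About 0.4 kg. Origin: centre of its underside, z up. It starts upright on the blue mark on the front half of the mat.
- mat: fixed grey mat, 200 x 100 mm, 3 mm thick. Origin: centre of its underside; its x axis runs along the length, from the bottle's mark to the beaker. The beaker stands 45 mm along +x from the centre, the mark lies 45 mm along -x.
- mark (a point): centre of the blue disc, 78 mm across, on the mat's top (3 mm above the bench), where the bottle belongs; axes as the mat's.
- beaker: open clear glass rinse beaker, 75 mm high, 66 mm across the rim, wall 3 mm, floor 5 mm thick, about 150 g, loose, on the rear half of the mat, about 20 mm behind the bottle. Origin: centre of its underside, z up.
- stand: fixed black block 70 x 70 mm, 70 mm high, on a 100 x 100 mm steel foot plate 6 mm thick; a vertical through bore 19 mm across, with a 3 mm chamfer, in the middle of its top. Origin: centre of its underside, on the bore's axis.
- probe: orange pen probe, 160 mm long, about 100 g, standing in the stand: from the tip up a round steel rod 10 mm across and 60 mm long, then a square handle 26 x 26 mm and 100 mm long (60 to 160 mm above the tip) with dark displays on its two x faces. Origin: at the tip; z runs up along the rod and handle; x and y square to the handle's sides. In the stand the handle's lower end rests on the block's top, the tip 10 mm above the bench.
- probe_tip (a point): the probe's lower end (the rod's tip), axes as the probe's.
- cup_white: open white plastic sample cup standing loose on the bench, 60 mm high, 60 mm across the rim and 56 mm at the foot, wall 3 mm, floor 5 mm thick, about 80 g. Origin: centre of its underside, z up. May be absent.
- cup_yellow: open yellow plastic sample cup standing loose on the bench, 60 mm high, 60 mm across the rim and 56 mm at the foot, wall 3 mm, floor 5 mm thick, about 80 g. Origin: centre of its underside, z up. May be absent.
- cup_green: open green plastic sample cup standing loose on the bench, 60 mm high, 60 mm across the rim and 56 mm at the foot, wall 3 mm, floor 5 mm thick, about 80 g. Origin: centre of its underside, z up. May be absent.
- cup_blue: open blue plastic sample cup standing loose on the bench, 60 mm high, 60 mm across the rim and 56 mm at the foot, wall 3 mm, floor 5 mm thick, about 80 g. Origin: centre of its underside, z up. May be absent.
- cup_black: open black plastic sample cup standing loose on the bench, 60 mm high, 60 mm across the rim and 56 mm at the foot, wall 3 mm, floor 5 mm thick, about 80 g. Origin: centre of its underside, z up. May be absent.
- jar: small clear specimen jar with a red cap, 75 mm high, 44 mm across; loose bystander. Origin: centre of its underside, z up.

How it is judged (in metres and radians):
On the way, in this order (a step that is already met when the one before it is completed fails the run):
1. the bottle has been stood aside upright, its axis at least 80 mm from the mark, and let go (horizontal distance between bottle and mark above 0.08 m and height (world z) of bottle below 0.012 m and angle between bottle's own z axis and vertical below 0.1 rad and contact force between the fingers and bottle below 0.2 N), for 0.2 s.
2. the probe's tip has been held inside the rinse beaker, at least 20 mm below its rim, for 0.5 s (horizontal distance between probe_tip and beaker below 0.03 m and z of probe_tip in the frame of beaker between 0 and 0.055 m and angle between beaker's own z axis and vertical below 0.2 rad), for 0.5 s.
3. the probe's tip has been held inside the white cup, at least 20 mm below its rim, for 0.5 s (horizontal distance between probe_tip and cup_white below 0.027 m and z of probe_tip in the frame of cup_white between 0 and 0.04 m and angle between cup_white's own z axis and vertical below 0.2 rad), for 0.5 s.
4. the probe's tip has been held inside the yellow cup, at least 20 mm below its rim, for 0.5 s (horizontal distance between probe_tip and cup_yellow below 0.027 m and z of probe_tip in the frame of cup_yellow between 0 and 0.04 m and angle between cup_yellow's own z axis and vertical below 0.2 rad), for 0.5 s.
5. the probe's tip has been held inside the green cup, at least 20 mm below its rim, for 0.5 s (horizontal distance between probe_tip and cup_green below 0.027 m and z of probe_tip in the frame of cup_green between 0 and 0.04 m and angle between cup_green's own z axis and vertical below 0.2 rad), for 0.5 s.
6. the probe's tip has been held inside the blue cup, at least 20 mm below its rim, for 0.5 s (horizontal distance between probe_tip and cup_blue below 0.027 m and z of probe_tip in the frame of cup_blue between 0 and 0.04 m and angle between cup_blue's own z axis and vertical below 0.2 rad), for 0.5 s.
7. the probe's tip has been held inside the black cup, at least 20 mm below its rim, for 0.5 s (horizontal distance between probe_tip and cup_black below 0.027 m and z of probe_tip in the frame of cup_black between 0 and 0.04 m and angle between cup_black's own z axis and vertical below 0.2 rad), for 0.5 s.
8. the probe's tip has been held inside the rinse beaker again, at least 20 mm below its rim, for 0.5 s (all of step 2), for 0.5 s.
At the end, for the whole second after the job is handed in: the bottle stands upright and at rest within 20 mm of the centre of its mark; the probe stands upright and at rest in the stand's bore, its handle down on the block to within 6 mm; the beaker, the cups and the specimen jar stand upright (horizontal distance between bottle and mark below 0.02 m and angle between each of bottle, probe's own z axis and vertical below 0.1 rad and height (world z) of bottle below 0.012 m and linear speed of each of bottle, probe below 0.02 m/s and horizontal distance between probe_tip and stand below 0.009 m and height (world z) of probe_tip below 0.016 m and angle between each of beaker, cup_white, cup_yellow, cup_green, cup_blue, cup_black, jar's own z axis and vertical below 0.2 rad); the robot touches nothing.
Of cup_white, cup_yellow, cup_green, cup_blue, cup_black only 3 to 5 are there at a start; the rules pass over those that are not, and their reading is None.
At some moment in a run one of cup_white, cup_yellow, cup_green, cup_blue, cup_black may be knocked a few centimetres aside while the robot is not near it.
It also fails if it takes over 200 s, if anything falls off the work surface, if the arm or the gripper's body presses on something with over 40 N, if the wrist force passes 120 N, or if a joint passes its speed limit or range.

## Working session

There is one attempt and no reset: what is moved stays moved. The work goes in short steps, Python scripts to look and compute and a tool call to move; the robot and the scene stay as the last step left them, time stands still between calls to the robot, and variables do not carry over. Pictures are saved under pics/ and viewed, and the job is handed in when it is done.

Besides the shell and the picture viewer there is one more tool, called after "Request:" by a JSON object that holds its "name" and its "arguments", one argument or row to a line. jog_arm: Moves the arm, as the interface text tells. Its arguments: {"type":"object","properties":{"increments":{"type":"array"},"hand":{"type":"number"}},"required":["increments"]}

```bash
mkdir -p pics; ls
python3 - <<'E'
from bench import *
import cv2
s=read_state();print({k:s[k] for k in('clock','position','ee_rot','gripper_width','joints')})
for n in('side','top'):
    cv2.imwrite(f'pics/{n}0.png',get_image(n)[:,:,::-1]);print(n,calibration(n))
E
```

```text
pics
{'clock': 0.0, 'position': array([ 158.01251525, -604.11808616,  247.20770274]), 'ee_rot': array([-1.27466112e-01,  9.91842297e-01,  1.09945217e-03, -1.97613306e-04]), 'gripper_width': 85.48035720779137, 'joints': array([-1.05639611e+00,  3.85569935e-01,  6.61064501e-03, -4.97916180e-04,
       -1.19402272e+00, -2.58588696e-01])}
side {'fx': 451.1730543999037, 'fy': 451.1730543999037, 'cx': 318.1428257307487, 'cy': 244.8755385449824, 'position': array([372.45149546, 516.43820843, 483.33080338]), 'rotation': array([-0.08331782,  0.45325468,  0.87268588, -0.16136202])}
top {'fx': 497.68644806127077, 'fy': 497.68644806127077, 'cx': 323.45313011293626, 'cy': 235.851413990982, 'position': array([459.48866748, -73.37424111, 980.4927611 ]), 'rotation': array([-0.05915167,  0.03978611,  0.70693392, -0.70367789])}
```

View pics/top0.png

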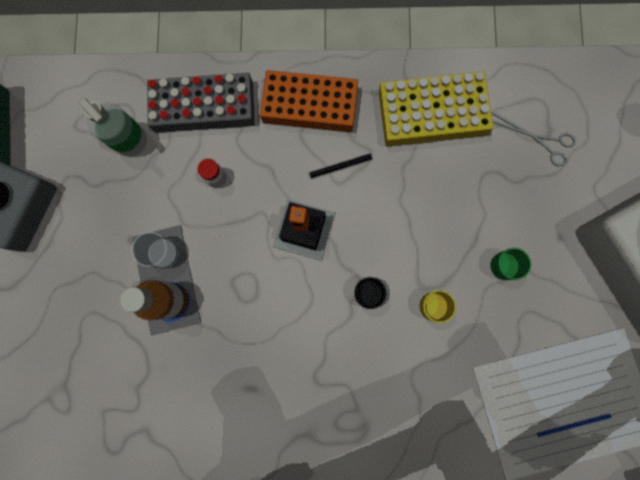

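View pics/side0.png

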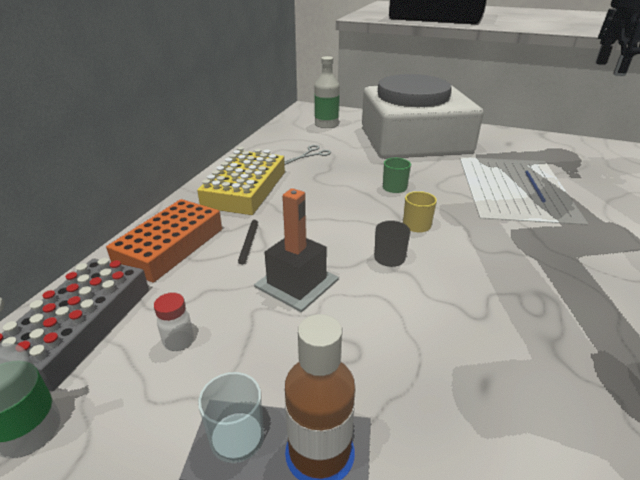

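```bash
cat > h.py <<'E'
from bench import *
import cv2, numpy as np
from scipy.spatial.transform import Rotation as R
from scipy.optimize import least_squares
C={n:calibration(n) for n in('side','top')}
def proj(n,P):
    c=C[n];q=(np.atleast_2d(P)-c['position'])@R.from_quat(c['rotation']).as_matrix()
    return np.c_[c['cx']+c['fx']*q[:,0]/-q[:,2], c['cy']-c['fy']*q[:,1]/-q[:,2]]
def ray(n,uv,z):
    c=C[n];d=R.from_quat(c['rotation']).as_matrix()@np.array([(uv[0]-c['cx'])/c['fx'],-(uv[1]-c['cy'])/c['fy'],-1])
    return c['position']+d*(z-c['position'][2])/d[2]
def circ(x,y,z,r,n=40):
    t=np.linspace(0,2*np.pi,n);return np.c_[x+r*np.cos(t),y+r*np.sin(t),0*t+z]
def crop(name,img,u0,u1,v0,v1,s):
    cv2.imwrite(name,cv2.resize(img[v0:v1,u0:u1],None,fx=s,fy=s,interpolation=cv2.INTER_CUBIC))
E
python3 - <<'E'
from h import *
for n,uv,z in [('top',(370,292),60),('side',(392,231),60),('top',(437,306),60),('side',(420,201),60),('top',(510,264),60),('side',(397,166),60),('top',(208,169),75),('side',(170,303),75),('top',(133,300),190),('side',(320,332),190),('top',(298,215),170),('side',(294,193),170),('top',(151,251),75),('side',(231,393),75)]:
    print(n,uv,ray(n,uv,z).round(0))
t=cv2.imread('pics/top0.png');s=cv2.imread('pics/side0.png')
crop('pics/c1.png',t,100,230,210,350,5)
crop('pics/c2.png',t,260,400,190,320,5)
crop('pics/c3.png',s,170,390,300,480,3)
crop('pics/c4.png',s,230,460,140,320,3)
E
```

```text
top (370, 292) [ 485. -133.   60.]
side (392, 231) [ 484. -130.   60.]
top (437, 306) [ 459. -255.   60.]
side (420, 201) [ 459. -250.   60.]
top (510, 264) [ 535. -391.   60.]
side (397, 166) [ 534. -385.   60.]
top (208, 169) [716. 169.  75.]
side (170, 303) [715. 170.  75.]
top (133, 300) [470. 252. 190.]
side (320, 332) [472. 252. 190.]
top (298, 215) [609.  -9. 170.]
side (294, 193) [610.  -9. 170.]
top (151, 251) [561. 270.  75.]
side (231, 393) [568. 265.  75.]
```

View pics/c1.png

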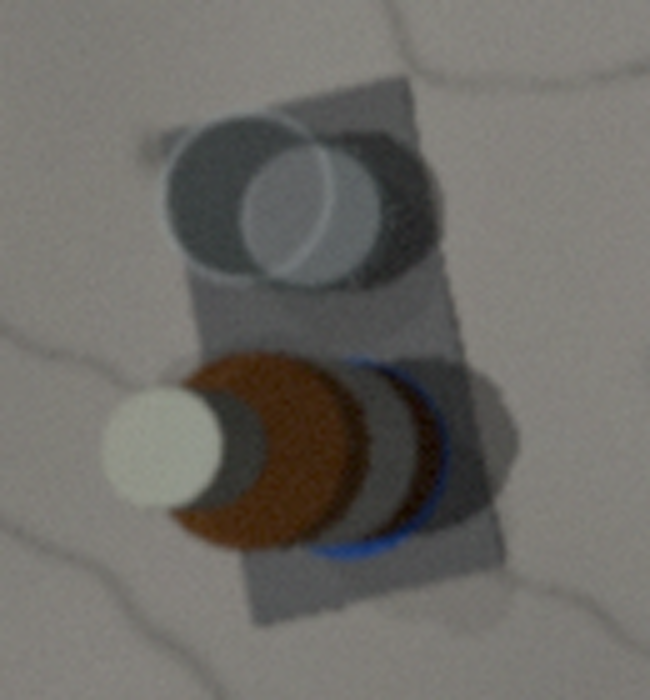

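View pics/c2.png

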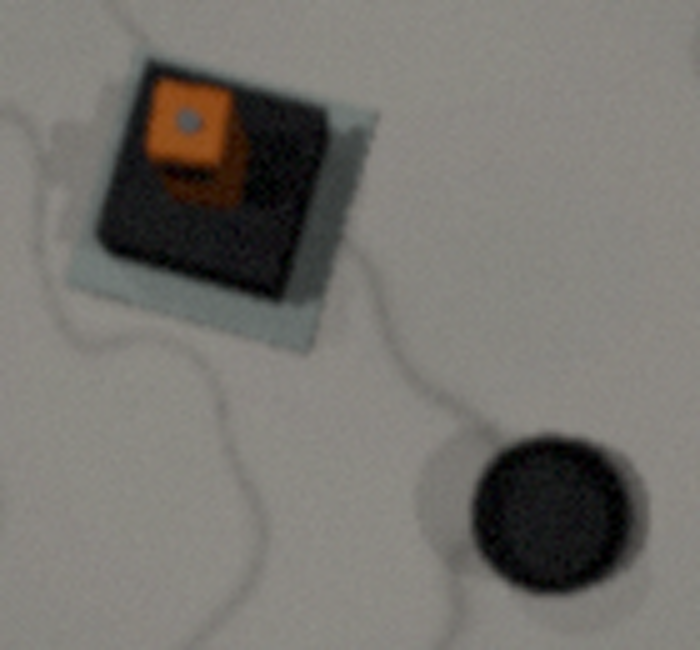

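View pics/c3.png

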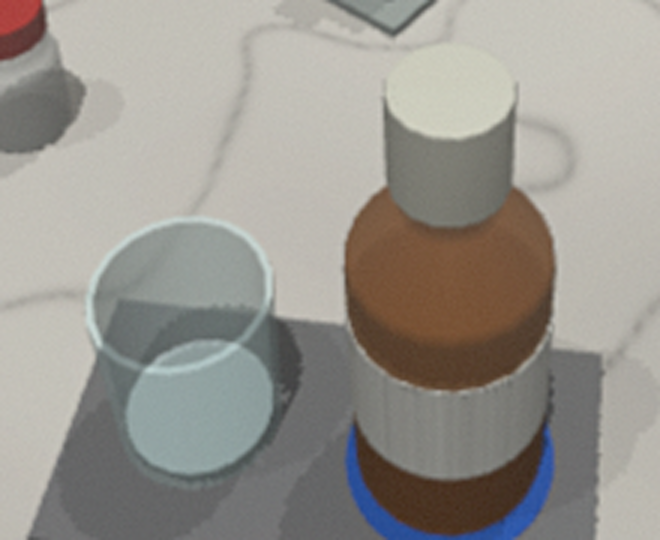

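View pics/c4.png

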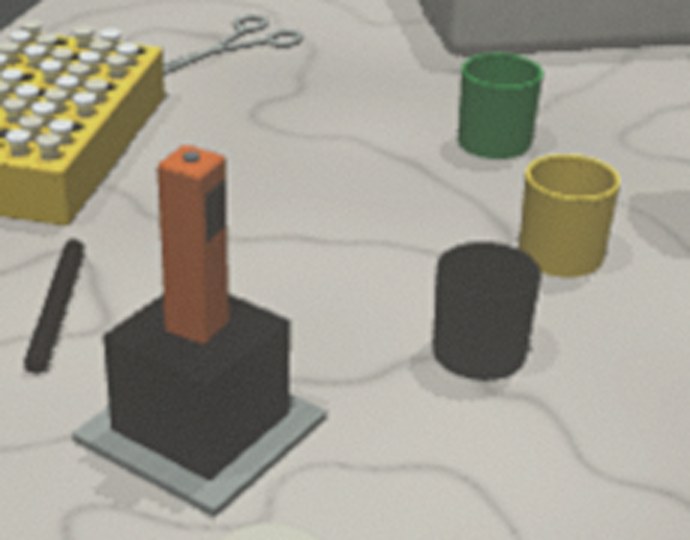

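Run:
```python
from h import *
o=np.array([100,210])
def c1(u,v,z):return ray('top',(100+u/5-.4,210+v/5-.4),z)
def c2(u,v,z):return ray('top',(260+u/5-.4,190+v/5-.4),z)
def c3(u,v,z):return ray('side',(170+u/3-.3,300+v/3-.3),z)
def c4(u,v,z):return ray('side',(230+u/3-.3,140+v/3-.3),z)
mat=np.array([c1(*p,3) for p in[(408,77),(504,567),(258,627),(160,133)]]);print(mat.round(1),mat.mean(0))
print('bottle cap',c1(162,447,193),c3(450,92,193))
print('beaker rim',c1(249,198,78),c3(180,296,78),'floor?',c1(311,214,8))
m=mat.mean(0);ax=(mat[0]+mat[3]-mat[1]-mat[2]);ax/=np.linalg.norm(ax);print('ax',ax,'mark',m-45*ax,'beaker',m+45*ax)
f=np.array([c2(*p,6) for p in[(143,50),(378,115),(308,352),(68,285)]]);print('stand',f.round(1),f.mean(0))
b=np.array([c2(*p,76) for p in[(148,60),(327,105),(283,300),(98,243)]]);print('block z76?',b.mean(0), np.linalg.norm(b[0]-b[1]))
def ang(a,b):return np.degrees(np.arctan2(*(b-a)[[1,0]]))
print([ang(f[i],f[(i+1)%4]) for i in range(4)])
p=np.array([c2(*q,170) for q in[(157,81),(234,87),(223,167),(147,156)]]);print('probe',p.round(1),p.mean(0),[ang(p[i],p[(i+1)%4]) for i in range(4)],[np.linalg.norm(p[i]-p[(i+1)%4]) for i in range(4)])
print('probe top side',c4(192,158,170), 'blk',c2(551,513,60))
s=cv2.imread('pics/side0.png');crop('pics/c5.png',s,275,320,180,265,8)
t=cv2.imread('pics/top0.png');crop('pics/c6.png',t,270,345,195,265,8)
print(R.from_quat(read_state()['ee_rot']).as_matrix())
```

```text
[[621.2 238.7   3. ]
 [427.4 193.7   3. ]
 [404.5 289.5   3. ]
 [599.2 338.2   3. ]] [513.07452958 265.0605454    3.        ]
bottle cap [471.34940287 252.36387018 193.        ] [471.61712273 252.56754865 193.        ]
beaker rim [564.05846665 272.20816151  78.        ] [564.59195936 273.58290386  78.        ] floor? [565.63936637 273.87768227   8.        ]
ax [0.97214302 0.23438848 0.        ] mark [469.32809389 254.51306395   3.        ] beaker [556.82096526 275.60802685   3.        ]
stand [[670.7  23.6   6. ]
 [643.5 -70.3   6. ]
 [549.1 -42.2   6. ]
 [576.1  52.7   6. ]] [609.86234167  -9.05804381   6.        ]
block z76? [607.7422689   -9.88701954  76.        ] 68.74407219629092
[np.float64(-106.15321702294628), np.float64(163.45239948381163), np.float64(74.07922390271925), np.float64(-17.0716549383912)]
probe [[624.6   2.6 170. ]
 [622.4 -23.1 170. ]
 [595.5 -19.5 170. ]
 [599.4   5.7 170. ]] [610.45949832  -8.5696094  170.        ] [np.float64(-94.99747129288784), np.float64(172.40976819511255), np.float64(81.25999771467772), np.float64(-7.118157448665742)] [np.float64(25.737380105777333), np.float64(27.1389071842645), np.float64(25.506368712412133), np.float64(25.463686566083624)]
probe top side [611.51209596 -10.49426301 170.        ] blk [ 484.38165921 -133.04498632   60.        ]
[[-9.67493160e-01 -2.52896432e-01 -6.16286691e-04]
 [-2.52897153e-01  9.67491361e-01  1.86981763e-03]
 [ 1.23381842e-04  1.96489292e-03 -9.99998062e-01]]
```

View pics/c6.png

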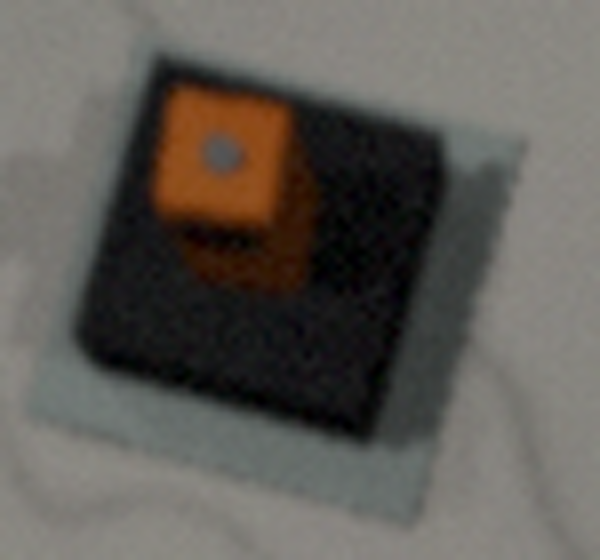

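View pics/c5.png

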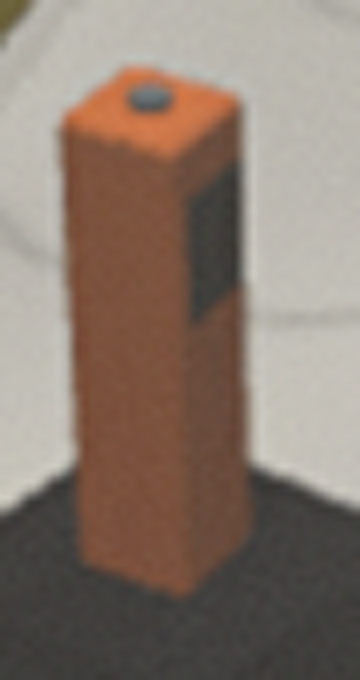

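```bash
cat >> h.py <<'E'
def go(*targets):
    s=read_state();M=R.from_quat(s['ee_rot']).as_matrix();p=s['position']
    a=np.degrees(np.arctan2(M[1,1],M[0,1]))
    print('t',round(float(s['clock']),2),'pos',p.round(1),'yang',round(a,1),'w',round(float(s['gripper_width']),1),'F',np.round(s['contact_force'],1),'tilt',M[:2,2].round(4))
    for t in targets:
        d=M.T@(np.array(t[:3])-p)/1000
        ty=t[3] if len(t)>3 else None
        print(t,'->',d.round(4),'' if ty is None else round(-((ty-a+180)%360-180),1))
E
python3 - <<'E'
from h import *
go((520,-150,270,173),(471.5,252.5,171,173))
E
```

```text
t 0.1 pos [ 158.  -604.2  247.3] yang 104.6 w 85.4 F [ 0.5 -0.8  0.2] tilt [-0.0006  0.0019]
(520, -150, 270, 173) -> [-0.4651  0.3479 -0.022 ] -68.4
(471.5, 252.5, 171, 173) -> [-0.5199  0.7494  0.0777] -68.4
```

Request:
{"name": "jog_arm", "arguments": {
  "increments": [
    [-0.046, 0.035, -0.002, -7],
    [-0.093, 0.07, -0.005, -14],
    [-0.14, 0.104, -0.007, -21],
    [-0.186, 0.139, -0.009, -28],
    [-0.232, 0.174, -0.011, -35],
    [-0.28, 0.209, -0.013, -42],
    [-0.325, 0.243, -0.015, -49],
    [-0.372, 0.278, -0.018, -56],
    [-0.418, 0.313, -0.02, -63],
    [-0.465, 0.348, -0.022, -68.4]
  ],
  "hand": 1
}}

```text
clock: 1.35
position: [520.6, -148.2, 269.8]
ee_rot: [-0.664, 0.748, 0.001, 0.0]
contact_force: [0.1, 0.1, 0.2]
gripper_width: 85.4
```

Run:
```python
from h import *
go((471.5,252.5,250,173),(471.5,252.5,171,173));print(read_state()['joints'])
```

```text
t 1.35 pos [ 520.6 -148.2  269.8] yang 173.2 w 85.4 F [0.1 0.1 0.2] tilt [-0.001  0.002]
(471.5, 252.5, 250, 173) -> [-0.3921  0.0958  0.0207] 0.2
(471.5, 252.5, 171, 173) -> [-0.3919  0.0957  0.0997] 0.2
[ 0.02131098  0.22762427 -0.1616394  -0.00214857 -1.18252337 -0.13836948]
```

Request:
{"name": "jog_arm", "arguments": {
  "increments": [
    [-0.05, 0.012, 0.003, 0],
    [-0.1, 0.024, 0.005, 0],
    [-0.15, 0.037, 0.008, 0],
    [-0.2, 0.049, 0.01, 0],
    [-0.25, 0.061, 0.013, 0],
    [-0.3, 0.073, 0.016, 0],
    [-0.34, 0.083, 0.018, 0],
    [-0.375, 0.0915, 0.02, 0],
    [-0.392, 0.0958, 0.0207, 0],
    [-0.392, 0.0958, 0.0207, 0]
  ]
}}

```text
clock: 2.6
position: [471.2, 252.9, 249.5]
ee_rot: [-0.665, 0.747, 0.001, -0.0]
contact_force: [0.8, -0.2, -0.4]
gripper_width: 85.7
```

Run:
```python
from h import *
go((471.5,252.5,171,173))
t=get_image('top')[:,:,::-1];s=get_image('side')[:,:,::-1]
crop('pics/a1.png',s,220,420,160,400,2.5)
```

```text
t 2.6 pos [471.2 252.9 249.5] yang 173.3 w 85.7 F [ 0.8 -0.2 -0.4] tilt [-0.0019  0.0012]
(471.5, 252.5, 171, 173) -> [ 0.0004 -0.0005  0.0785] 0.3
```

View pics/a1.png

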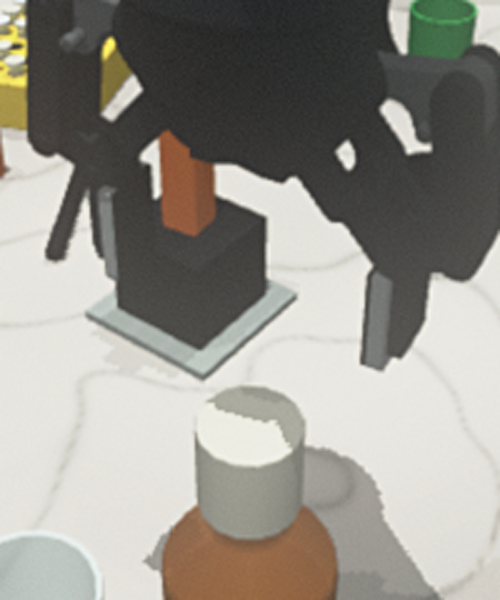

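The picture shows the fingers straddling the cap (cap centre ≈(250,430) in the crop, pads ≈110 and 375). Descending.

Request:
{"name": "jog_arm", "arguments": {
  "increments": [
    [0, 0, 0.02, 0],
    [0, 0, 0.04, 0],
    [0, 0, 0.06, 0],
    [0, 0, 0.073, 0],
    [0, 0, 0.078, 0],
    [0, 0, 0.078, 0]
  ]
}}

```text
clock: 3.45
position: [471.6, 251.6, 172.0]
ee_rot: [-0.664, 0.748, 0.001, -0.0]
contact_force: [0.7, -0.1, 0.4]
gripper_width: 85.5
```

Request:
{"name": "jog_arm", "arguments": {
  "increments": [
    [0, 0, 0, 0],
    [0, 0, 0, 0],
    [0, 0, 0, 0],
    [0, 0, 0, 0],
    [0, 0, 0, 0],
    [0, 0, 0, 0],
    [0, 0, 0, 0],
    [0, 0, 0, 0]
  ],
  "hand": -1
}}

```text
clock: 4.45
position: [472.1, 252.0, 172.7]
ee_rot: [-0.664, 0.748, 0.001, 0.001]
contact_force: [0.4, 0.5, 4.8]
gripper_width: 38.8
```

Request:
{"name": "jog_arm", "arguments": {
  "increments": [
    [0, 0, -0.01, 0],
    [0, 0, -0.025, 0],
    [0, 0, -0.04, 0],
    [0, 0, -0.045, 0],
    [0, 0, -0.045, 0]
  ]
}}

```text
clock: 5.08
position: [472.0, 252.0, 218.1]
ee_rot: [-0.664, 0.748, 0.001, 0.001]
contact_force: [-0.2, -0.6, -4.7]
gripper_width: 38.9
```

Run:
```python
from h import *
go((430,90,215,173))
s=get_image('side')[:,:,::-1]
crop('pics/a2.png',s,170,420,160,480,1.8)
```

```text
t 5.08 pos [472.  252.  218.1] yang 173.2 w 38.9 F [-0.2 -0.6 -4.7] tilt [0.0004 0.0031]
(430, 90, 215, 173) -> [0.1658 0.0226 0.0026] 0.2
```

View pics/a2.png

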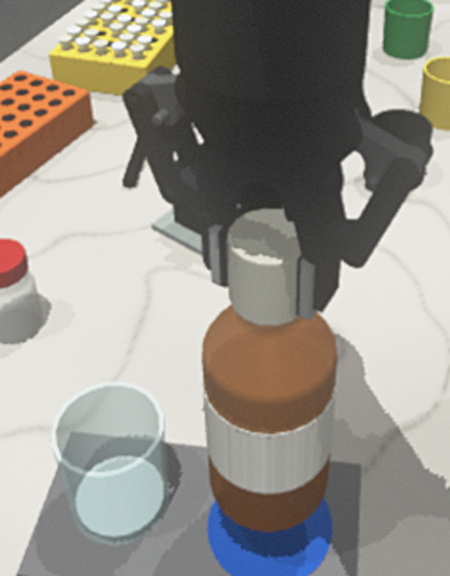

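The bottle is held upright above its blue mark, and the beaker is undisturbed.

Request:
{"name": "jog_arm", "arguments": {
  "increments": [
    [0.015, 0.002, 0, 0],
    [0.04, 0.005, 0, 0],
    [0.07, 0.01, 0, 0],
    [0.1, 0.014, 0, 0],
    [0.13, 0.018, 0, 0],
    [0.15, 0.02, 0, 0],
    [0.163, 0.0225, 0, 0],
    [0.166, 0.0226, 0.003, 0],
    [0.166, 0.0226, 0.01, 0],
    [0.166, 0.0226, 0.02, 0]
  ]
}}

```text
clock: 6.38
position: [430.0, 90.2, 196.5]
ee_rot: [-0.664, 0.748, 0.001, 0.001]
contact_force: [-1.3, -0.3, -4.2]
gripper_width: 38.8
```

Run:
```python
from h import *
go((430,90,170,173))
```

```text
t 6.38 pos [430.   90.2 196.5] yang 173.2 w 38.8 F [-1.3 -0.3 -4.2] tilt [-0.0003  0.0025]
(430, 90, 170, 173) -> [ 0.0003 -0.0001  0.0265] 0.2
```

Request:
{"name": "jog_arm", "arguments": {
  "increments": [
    [0, 0, 0.01, 0],
    [0, 0, 0.018, 0],
    [0, 0, 0.023, 0],
    [0, 0, 0.0255, 0],
    [0, 0, 0.0265, 0],
    [0, 0, 0.027, 0],
    [0, 0, 0.027, 0]
  ]
}}

```text
clock: 7.25
position: [430.1, 90.4, 169.8]
ee_rot: [-0.664, 0.748, 0.001, 0.001]
contact_force: [-0.2, -0.3, -3.3]
gripper_width: 38.9
```

Request:
{"name": "jog_arm", "arguments": {
  "increments": [
    [0, 0, 0.0005, 0],
    [0, 0, 0.001, 0],
    [0, 0, 0.001, 0]
  ]
}}

```text
clock: 7.62
position: [430.4, 90.5, 169.6]
ee_rot: [-0.664, 0.747, 0.001, 0.001]
contact_force: [-1.9, 1.5, 5.8]
gripper_width: 38.6
```

Contact. Release and rise.

Request:
{"name": "jog_arm", "arguments": {
  "increments": [
    [0, 0, 0, 0],
    [0, 0, 0, 0],
    [0, 0, 0, 0],
    [0, 0, 0, 0],
    [0, 0, 0, 0],
    [0, 0, 0, 0],
    [0, 0, -0.01, 0],
    [0, 0, -0.03, 0],
    [0, 0, -0.06, 0],
    [0, 0, -0.085, 0]
  ],
  "hand": 1
}}

```text
clock: 8.88
position: [430.6, 90.3, 256.6]
ee_rot: [-0.664, 0.747, 0.0, 0.002]
contact_force: [-0.1, 0.5, -0.1]
gripper_width: 85.3
```

Run:
```python
from h import *
go((610.5,-9,240,173))
s=get_image('side')[:,:,::-1];t=get_image('top')[:,:,::-1]
cv2.imwrite('pics/s3.png',s);cv2.imwrite('pics/t3.png',t)
```

```text
t 8.88 pos [430.6  90.3 256.6] yang 173.3 w 85.3 F [-0.1  0.5 -0.1] tilt [0.0027 0.0036]
(610.5, -9, 240, 173) -> [ 0.0776 -0.1903  0.0167] 0.3
```

View pics/s3.png

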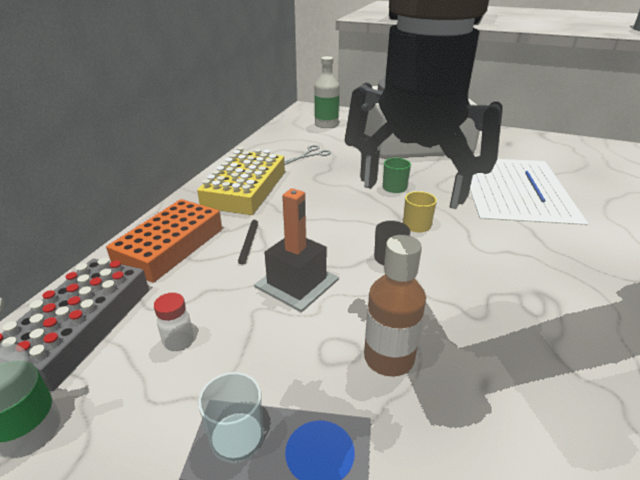

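View pics/t3.png

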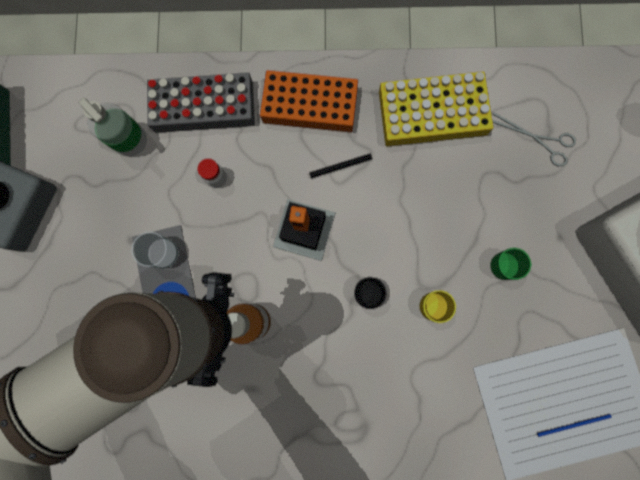

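Bottle stands upright at side px (393,300), off the mat; mark bare at side px (320,453). Same three cups remain. Next, the probe.

Request:
{"name": "jog_arm", "arguments": {
  "increments": [
    [0.016, -0.038, 0.003, 0],
    [0.032, -0.078, 0.006, 0],
    [0.048, -0.118, 0.01, 0],
    [0.063, -0.155, 0.013, 0],
    [0.074, -0.182, 0.016, 0],
    [0.0779, -0.1903, 0.0167, 0.2],
    [0.0779, -0.1903, 0.0167, 0.2],
    [0.0779, -0.1903, 0.0167, 0.2]
  ]
}}

```text
clock: 9.98
position: [611.2, -8.1, 242.6]
ee_rot: [-0.663, 0.748, -0.0, 0.005]
contact_force: [-0.2, 0.6, 0.1]
gripper_width: 85.7
```

Run:
```python
from h import *
go((610.5,-9.3,143,173))
s=get_image('side')[:,:,::-1]
crop('pics/a4.png',s,200,400,100,320,2.6)
```

```text
t 9.97 pos [611.2  -8.1 242.6] yang 173.1 w 85.7 F [-0.2  0.6  0.1] tilt [0.0078 0.0063]
(610.5, -9.3, 143, 173) -> [0.002  0.0013 0.0995] 0.1
```

View pics/a4.png

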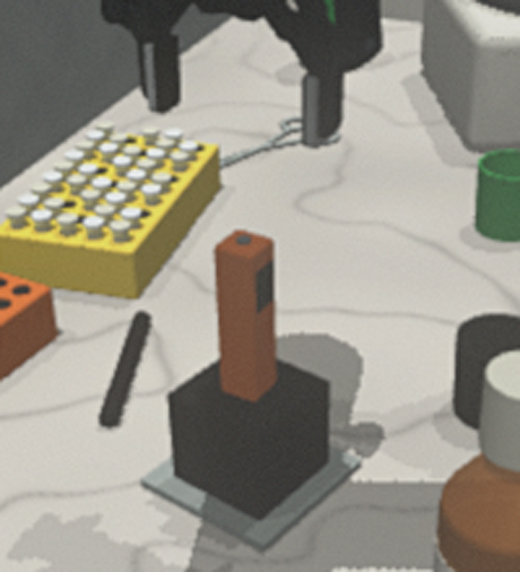

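Request:
{"name": "jog_arm", "arguments": {
  "increments": [
    [0.002, 0.0013, 0.02, 0],
    [0.002, 0.0013, 0.045, 0],
    [0.002, 0.0013, 0.07, 0],
    [0.002, 0.0013, 0.09, 0],
    [0.002, 0.0013, 0.0985, 0],
    [0.002, 0.0013, 0.0995, 0],
    [0.002, 0.0013, 0.0995, 0]
  ]
}}

```text
clock: 10.9
position: [611.1, -9.0, 144.3]
ee_rot: [-0.664, 0.748, -0.001, 0.006]
contact_force: [-0.1, 0.5, 0.3]
gripper_width: 85.6
```

Request:
{"name": "jog_arm", "arguments": {
  "increments": [
    [0, 0, 0, 0],
    [0, 0, 0, 0],
    [0, 0, 0, 0],
    [0, 0, 0, 0],
    [0, 0, 0, 0],
    [0, 0, 0, 0],
    [0, 0, 0, 0],
    [0, 0, 0, 0],
    [0, 0, 0, 0]
  ],
  "hand": -1
}}

```text
clock: 12.02
position: [611.2, -9.0, 144.6]
ee_rot: [-0.664, 0.748, -0.001, 0.006]
contact_force: [0.2, -0.0, 2.9]
gripper_width: 25.1
```

Run:
```python
from h import *
go((610.5,-9.3,143,173))
s=get_image('side')[:,:,::-1]
crop('pics/a5.png',s,200,400,100,320,2.6)
```

```text
t 12.03 pos [611.2  -9.  144.6] yang 173.2 w 25.1 F [ 0.2 -0.   2.9] tilt [0.0106 0.0065]
(610.5, -9.3, 143, 173) -> [0.0004 0.0007 0.0016] 0.2
```

View pics/a5.png

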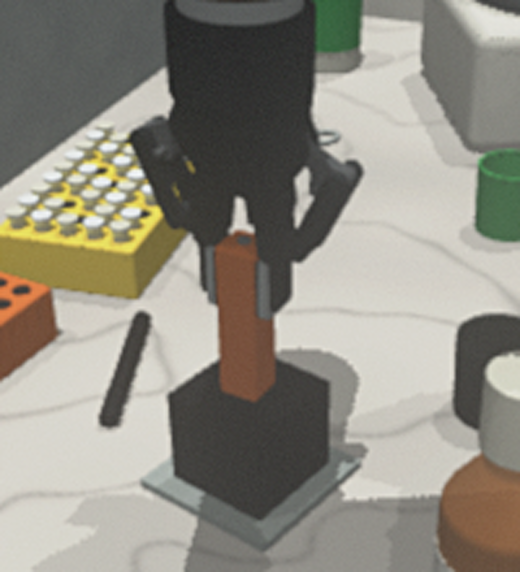

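Probe gripped at the top (25.1 mm opening). Lift.

Request:
{"name": "jog_arm", "arguments": {
  "increments": [
    [0, 0, -0.01, 0],
    [0, 0, -0.03, 0],
    [0, 0, -0.055, 0],
    [0, 0, -0.08, 0],
    [0, 0, -0.105, 0],
    [0, 0, -0.118, 0],
    [0, 0, -0.12, 0],
    [0, 0, -0.12, 0]
  ]
}}

```text
clock: 13.08
position: [609.4, -9.7, 263.5]
ee_rot: [-0.664, 0.748, -0.0, 0.005]
contact_force: [0.4, -0.5, -1.2]
gripper_width: 25.3
```

Run:
```python
from h import *
go((564.3,273,265,173))
s=get_image('side')[:,:,::-1];t=get_image('top')[:,:,::-1]
crop('pics/a6.png',s,200,400,100,320,2.6)
crop('pics/t6.png',t,100,550,150,350,1.7)
```

```text
t 13.07 pos [609.4  -9.7 263.5] yang 173.2 w 25.3 F [ 0.4 -0.5 -1.2] tilt [0.0086 0.0066]
(564.3, 273, 265, 173) -> [-2.754e-01  7.840e-02 -1.000e-04] 0.2
```

View pics/a6.png

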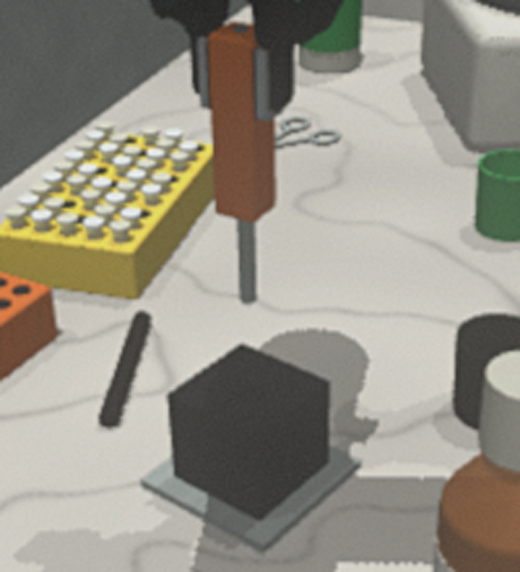

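View pics/t6.png

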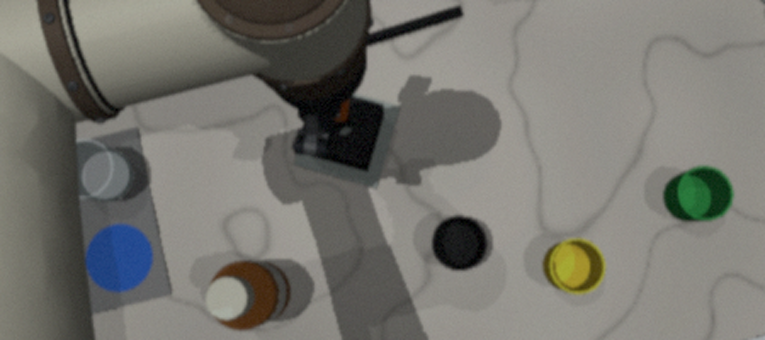

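Request:
{"name": "jog_arm", "arguments": {
  "increments": [
    [-0.025, 0.007, 0, 0],
    [-0.06, 0.017, 0, 0],
    [-0.1, 0.028, 0, 0],
    [-0.14, 0.04, 0, 0],
    [-0.18, 0.051, 0, 0],
    [-0.22, 0.063, 0, 0],
    [-0.25, 0.071, 0, 0],
    [-0.27, 0.077, 0, 0],
    [-0.2754, 0.0784, 0, 0],
    [-0.2754, 0.0784, 0, 0]
  ]
}}

```text
clock: 14.42
position: [564.3, 272.5, 264.4]
ee_rot: [-0.664, 0.748, -0.0, 0.005]
contact_force: [-0.2, 0.3, -1.6]
gripper_width: 25.4
```

Run:
```python
from h import *
print('mark',ray('top',(100+119/1.7-.2,150+257/1.7-.2),3),ray('side',(320,453),3))
go((564.3,273,178,173))
s=get_image('side')[:,:,::-1]
crop('pics/a7.png',s,130,400,200,480,2.1)
```

```text
mark [470.12755774 255.66117785   3.        ] [469.65799335 255.26635558   3.        ]
t 14.43 pos [564.3 272.5 264.4] yang 173.2 w 25.4 F [-0.2  0.3 -1.6] tilt [0.0076 0.0056]
(564.3, 273, 178, 173) -> [0.0001 0.0007 0.0864] 0.2
```

View pics/a7.png

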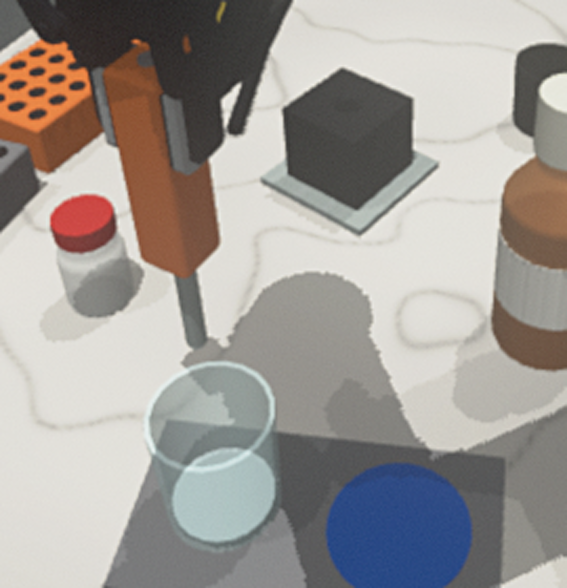

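Run:
```python
from h import *
print(proj('side',[565.3,273.2,130]), ray('side',(223.8,362),130))
```

```text
[[223.37295208 365.05913392]] [566.88822501 269.70235136 130.        ]
```

Request:
{"name": "jog_arm", "arguments": {
  "increments": [
    [0, 0.0007, 0.02, 0],
    [0, 0.0007, 0.045, 0],
    [0, 0.0007, 0.07, 0],
    [0, 0.0007, 0.085, 0],
    [0, 0.0007, 0.0865, 0],
    [0, 0.0007, 0.0865, 0],
    [0, 0.0007, 0.0865, 0],
    [0, 0.0007, 0.0865, 0],
    [0, 0.0007, 0.0865, 0],
    [0, 0.0007, 0.0865, 0]
  ]
}}

```text
clock: 15.72
position: [564.4, 272.8, 178.1]
ee_rot: [-0.663, 0.748, -0.0, 0.005]
contact_force: [0.3, 0.2, -0.6]
gripper_width: 25.0
```

Run:
```python
from h import *
s=get_image('side')[:,:,::-1]
crop('pics/a8.png',s,130,400,200,480,2.1)
```

```text
(no output)
```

View pics/a8.png

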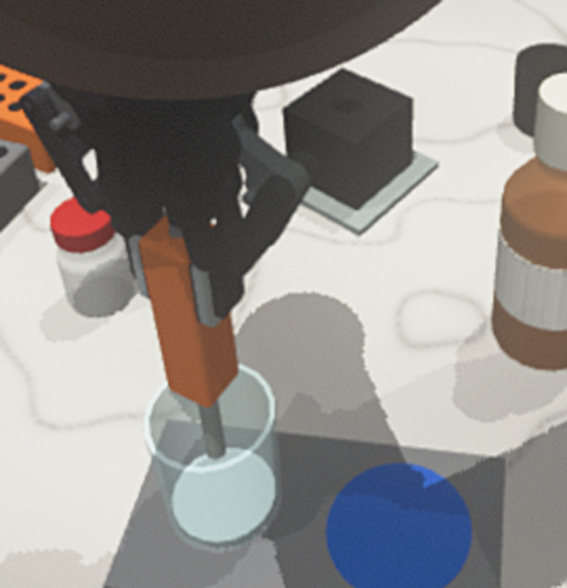

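The tip is inside the beaker at crop px (217,455). Dwell a little more, then lift.

Request:
{"name": "jog_arm", "arguments": {
  "increments": [
    [0, 0, 0, 0],
    [0, 0, 0, 0],
    [0, 0, 0, 0],
    [0, 0, 0, 0],
    [0, 0, -0.02, 0],
    [0, 0, -0.05, 0],
    [0, 0, -0.08, 0],
    [0, 0, -0.087, 0],
    [0, 0, -0.087, 0]
  ]
}}

```text
clock: 16.9
position: [563.4, 272.2, 264.6]
ee_rot: [-0.663, 0.748, -0.0, 0.005]
contact_force: [0.3, -0.2, -0.3]
gripper_width: 25.5
```

Run:
```python
from h import *
s=get_image('side')[:,:,::-1];t=get_image('top')[:,:,::-1]
crop('pics/a9.png',t,340,640,220,340,2.6)
crop('pics/a9s.png',s,340,480,130,280,4)
go((459,-253,265,173))
```

```text
t 17.0 pos [563.  271.9 263.3] yang 173.1 w 25.1 F [-0.3  0.2 -1. ] tilt [0.0052 0.0044]
(459, -253, 265, 173) -> [ 0.5336  0.0404 -0.0045] 0.1
```

View pics/a9.png

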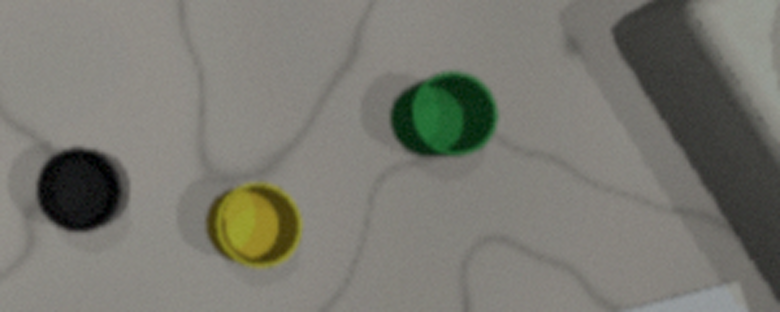

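View pics/a9s.png

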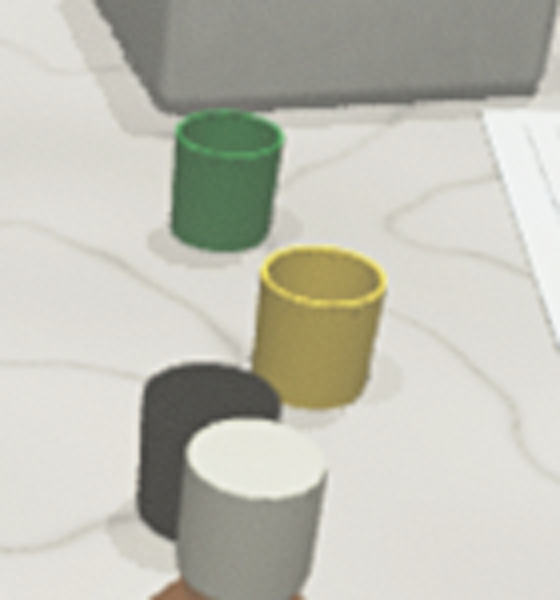

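Run:
```python
from h import *
for n,uv in [('top',(439.4,306)),('side',(420.5,198.9)),('top',(514.8,263.3)),('side',(397,163.3)),('top',(370.6,292.5))]: print(n,ray(n,uv,60).round(1))
```

```text
top [ 459.  -259.1   60. ]
side [ 459.2 -258.4   60. ]
top [ 536.2 -399.3   60. ]
side [ 536.7 -399.    60. ]
top [ 483.8 -134.5   60. ]
```

Request:
{"name": "jog_arm", "arguments": {
  "increments": [
    [0.03, 0.002, -0.001, 0],
    [0.075, 0.006, -0.001, 0],
    [0.13, 0.01, -0.002, 0],
    [0.19, 0.014, -0.002, 0],
    [0.25, 0.019, -0.003, 0],
    [0.31, 0.023, -0.003, 0],
    [0.37, 0.028, -0.003, 0],
    [0.43, 0.032, -0.004, 0],
    [0.48, 0.036, -0.004, 0],
    [0.51, 0.038, -0.0045, 0]
  ]
}}

```text
clock: 18.25
position: [462.8, -231.8, 263.6]
ee_rot: [-0.663, 0.749, 0.001, 0.003]
contact_force: [-0.5, 0.8, -1.1]
gripper_width: 25.1
```

Run:
```python
from h import *
go((458.5,-259.2,265,173))
```

```text
t 18.25 pos [ 462.8 -231.8  263.6] yang 173.0 w 25.1 F [-0.5  0.8 -1.1] tilt [0.0024 0.005 ]
(458.5, -259.2, 265, 173) -> [ 0.0277  0.0009 -0.0015] -0.0
```

Request:
{"name": "jog_arm", "arguments": {
  "increments": [
    [0.015, 0.0005, 0, 0],
    [0.025, 0.0009, 0, 0],
    [0.0277, 0.0009, 0, 0],
    [0.0277, 0.0009, 0, 0],
    [0.0277, 0.0009, 0, 0]
  ]
}}

```text
clock: 18.88
position: [458.7, -258.5, 263.6]
ee_rot: [-0.663, 0.749, 0.001, 0.003]
contact_force: [-0.3, -0.9, -1.6]
gripper_width: 25.6
```

Run:
```python
from h import *
s=get_image('side')[:,:,::-1];t=get_image('top')[:,:,::-1]
crop('pics/b1.png',t,340,640,200,340,2.6)
crop('pics/b1s.png',s,340,500,100,260,3.5)
go((458.5,-259.2,161,173))
```

```text
t 18.98 pos [ 458.7 -258.6  263.6] yang 173.0 w 25.6 F [ 0.4 -0.5 -0.9] tilt [0.0027 0.0051]
(458.5, -259.2, 161, 173) -> [0.0011 0.0003 0.1026] 0.0
```

View pics/b1.png

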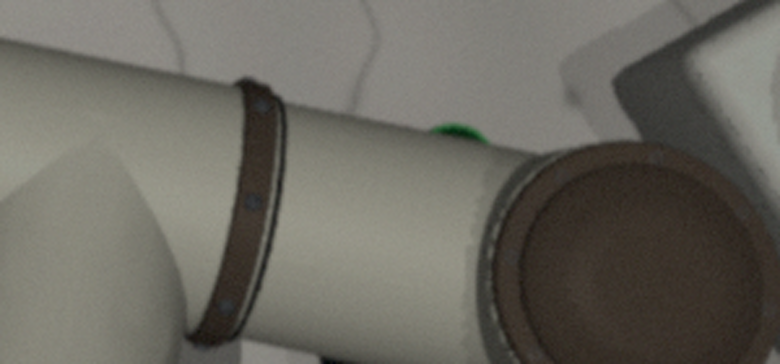

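View pics/b1s.png

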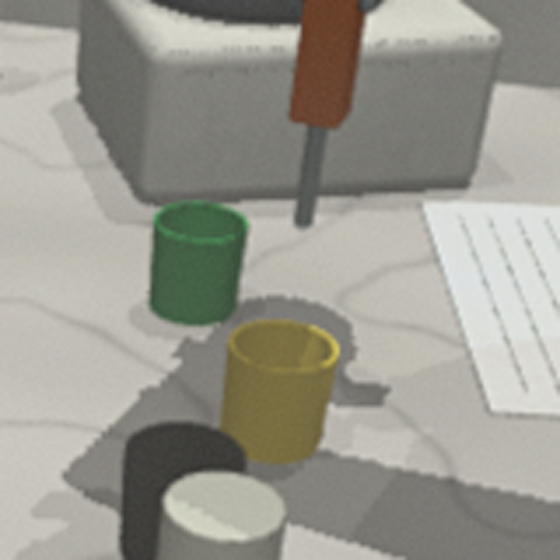

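Cups are unchanged (yellow rim at b1s (284,345), green at (200,222)); tip above yellow. Dip.

Request:
{"name": "jog_arm", "arguments": {
  "increments": [
    [0.001, 0, 0.025, 0],
    [0.001, 0, 0.055, 0],
    [0.001, 0, 0.085, 0],
    [0.001, 0, 0.1, 0],
    [0.001, 0, 0.1026, 0],
    [0.001, 0, 0.1026, 0],
    [0.001, 0, 0.1026, 0],
    [0.001, 0, 0.1026, 0],
    [0.001, 0, 0.1026, 0],
    [0.001, 0, 0.1026, 0]
  ]
}}

```text
clock: 20.23
position: [458.9, -259.1, 161.2]
ee_rot: [-0.663, 0.749, 0.001, 0.003]
contact_force: [0.1, -0.6, -1.2]
gripper_width: 24.6
```

Run:
```python
from h import *
s=get_image('side')[:,:,::-1]
crop('pics/b2s.png',s,340,500,100,260,3.5)
go((536,-399.5,250))
```

```text
t 20.27 pos [ 458.8 -259.1  161.1] yang 173.0 w 25.1 F [-0.6  0.8 -1.1] tilt [0.0028 0.005 ]
(536, -399.5, 250) -> [ 0.1295 -0.0938 -0.0894]
```

View pics/b2s.png

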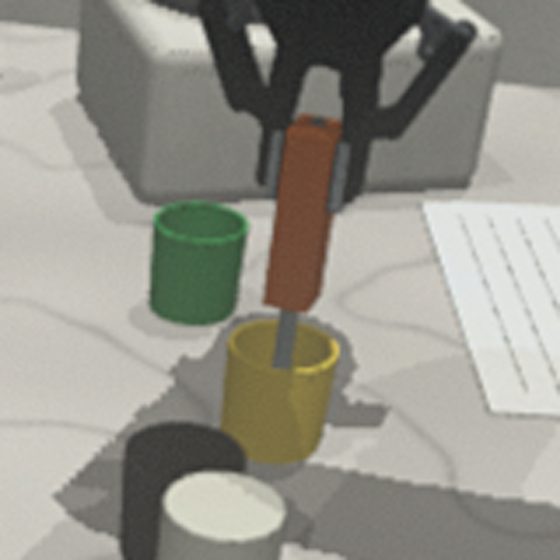

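Request:
{"name": "jog_arm", "arguments": {
  "increments": [
    [0, 0, 0, 0],
    [0, 0, 0, 0],
    [0, 0, 0, 0],
    [0, 0, -0.03, 0],
    [0, 0, -0.07, 0],
    [0, 0, -0.089, 0],
    [0.03, -0.022, -0.0894, 0],
    [0.075, -0.054, -0.0894, 0],
    [0.115, -0.083, -0.0894, 0],
    [0.1295, -0.0938, -0.0894, 0]
  ]
}}

```text
clock: 21.52
position: [536.6, -401.6, 248.5]
ee_rot: [-0.662, 0.749, 0.001, 0.002]
contact_force: [0.3, 0.4, -0.9]
gripper_width: 25.2
```

Request:
{"name": "jog_arm", "arguments": {
  "increments": [
    [0, 0, 0, 0],
    [0, 0, 0, 0],
    [0, 0, 0, 0]
  ]
}}

```text
clock: 21.9
position: [536.4, -400.8, 249.1]
ee_rot: [-0.662, 0.749, 0.001, 0.003]
contact_force: [0.3, 0.5, -0.2]
gripper_width: 25.5
```

Run:
```python
from h import *
s=get_image('side')[:,:,::-1]
crop('pics/b3s.png',s,340,500,100,260,3.5)
go((536,-399.5,161))
```

```text
t 21.95 pos [ 536.4 -400.8  249.2] yang 173.0 w 25.3 F [-0.5  0.5 -0.6] tilt [0.0022 0.0052]
(536, -399.5, 161) -> [-0.0008  0.0007  0.0882]
```

View pics/b3s.png

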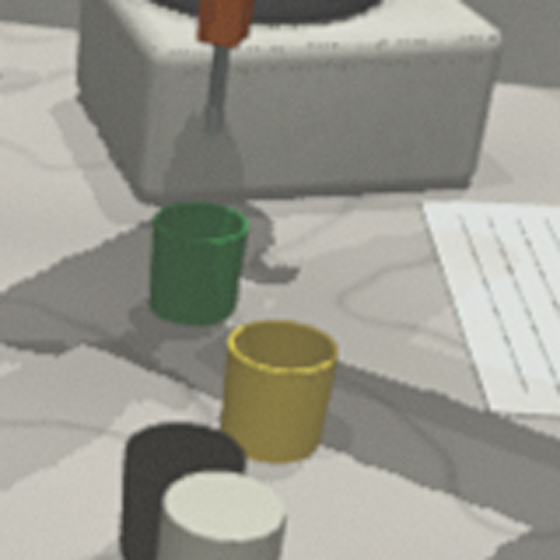

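Green still at the same place (rim b3s (200,222)); yellow standing. Dip green.

Request:
{"name": "jog_arm", "arguments": {
  "increments": [
    [-0.0008, 0.0007, 0.025, 0],
    [-0.0008, 0.0007, 0.055, 0],
    [-0.0008, 0.0007, 0.078, 0],
    [-0.0008, 0.0007, 0.088, 0],
    [-0.0008, 0.0007, 0.0882, 0],
    [-0.0008, 0.0007, 0.0882, 0],
    [-0.0008, 0.0007, 0.0882, 0],
    [-0.0008, 0.0007, 0.0882, 0],
    [-0.0008, 0.0007, 0.0882, 0],
    [-0.0008, 0.0007, 0.0882, 0]
  ]
}}

```text
clock: 23.2
position: [536.0, -399.5, 161.1]
ee_rot: [-0.662, 0.749, 0.001, 0.003]
contact_force: [-0.1, 1.1, -2.2]
gripper_width: 25.4
```

Run:
```python
from h import *
s=get_image('side')[:,:,::-1];t=get_image('top')[:,:,::-1]
crop('pics/b4s.png',s,340,500,100,260,3.5)
crop('pics/b4.png',t,100,450,150,350,2)
go((483.5,-135,250))
```

```text
t 23.3 pos [ 536.  -399.5  161. ] yang 173.0 w 25.0 F [ 0.1  0.3 -1.3] tilt [0.0022 0.0053]
(483.5, -135, 250) -> [-0.2566  0.0843 -0.0877]
```

View pics/b4s.png

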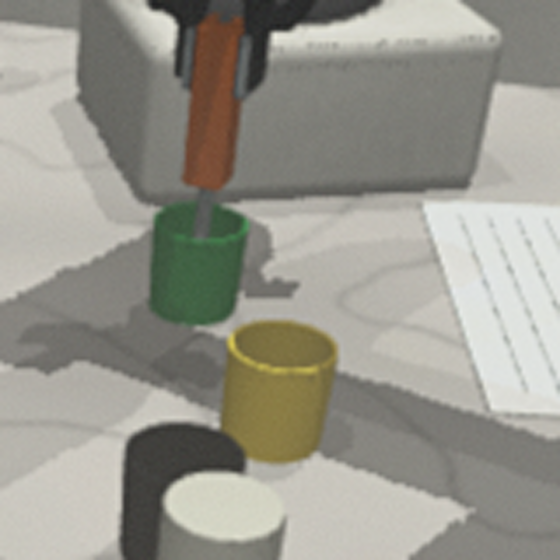

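View pics/b4.png

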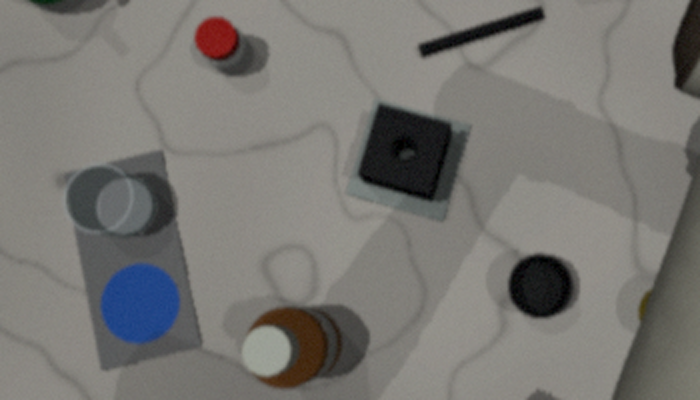

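Request:
{"name": "jog_arm", "arguments": {
  "increments": [
    [0, 0, 0, 0],
    [0, 0, 0, 0],
    [0, 0, 0, 0],
    [0, 0, -0.03, 0],
    [0, 0, -0.07, 0],
    [0, 0, -0.0877, 0],
    [-0.03, 0.01, -0.0877, 0],
    [-0.075, 0.025, -0.0877, 0],
    [-0.13, 0.043, -0.0877, 0],
    [-0.18, 0.059, -0.0877, 0]
  ]
}}

```text
clock: 24.55
position: [498.7, -212.6, 249.7]
ee_rot: [-0.662, 0.749, 0.001, 0.003]
contact_force: [0.7, -0.0, 0.3]
gripper_width: 25.1
```

Run:
```python
from h import *
f=lambda u,v,z:ray('top',(100+u/2-.25,150+v/2-.25),z).round(1)
print('bore',f(404,153,70),'black',f(541,286,60),'beaker',f(100,199,78),'mark',f(140,303,3),'bottle',f(267,350,190))
go((483.5,-135,250))
```

```text
bore [606.2  -8.3  70. ] black [ 483.4 -133.9   60. ] beaker [564.  271.6  78. ] mark [469.6 255.7   3. ] bottle [430.7  90.5 190. ]
t 24.55 pos [ 498.7 -212.6  249.7] yang 173.0 w 25.1 F [ 0.7 -0.   0.3] tilt [0.0026 0.0053]
(483.5, -135, 250) -> [-0.0751  0.0246  0.0001]
```

Request:
{"name": "jog_arm", "arguments": {
  "increments": [
    [-0.045, 0.015, 0, 0],
    [-0.07, 0.0225, 0, 0],
    [-0.0751, 0.0246, 0, 0],
    [-0.0751, 0.0246, 0, 0],
    [-0.0751, 0.0246, 0, 0],
    [-0.0751, 0.0246, 0, 0]
  ]
}}

```text
clock: 25.3
position: [483.6, -135.8, 249.9]
ee_rot: [-0.662, 0.75, 0.001, 0.003]
contact_force: [-0.6, 0.5, -0.9]
gripper_width: 25.5
```

Run:
```python
from h import *
s=get_image('side')[:,:,::-1]
crop('pics/b5s.png',s,300,500,130,330,3)
go((483.5,-135,161))
```

```text
t 25.35 pos [ 483.5 -135.7  249.9] yang 172.9 w 25.2 F [ 0.7 -0.2 -0.8] tilt [0.0022 0.0052]
(483.5, -135, 161) -> [-0.0002  0.0002  0.0889]
```

View pics/b5s.png

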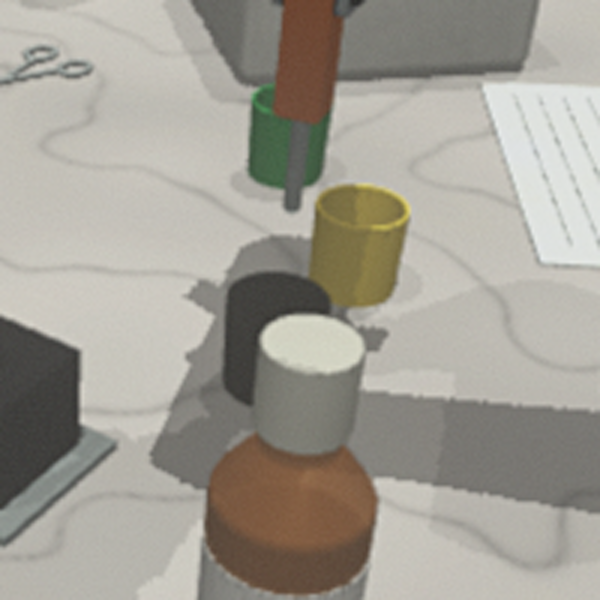

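Black cup unmoved (rim centre ≈ b5s (278,297)), tip above it. Dip.

Request:
{"name": "jog_arm", "arguments": {
  "increments": [
    [0, 0.0002, 0.025, 0],
    [0, 0.0002, 0.055, 0],
    [0, 0.0002, 0.08, 0],
    [0, 0.0002, 0.0885, 0],
    [0, 0.0002, 0.0889, 0],
    [0, 0.0002, 0.0889, 0],
    [0, 0.0002, 0.0889, 0],
    [0, 0.0002, 0.0889, 0],
    [0, 0.0002, 0.0889, 0],
    [0, 0.0002, 0.0889, 0]
  ]
}}

```text
clock: 26.6
position: [483.5, -135.2, 161.1]
ee_rot: [-0.662, 0.75, 0.001, 0.003]
contact_force: [-0.4, -0.6, -1.0]
gripper_width: 25.5
```

Run:
```python
from h import *
s=get_image('side')[:,:,::-1]
crop('pics/b6s.png',s,170,500,100,480,1.55)
t=get_image('top')[:,:,::-1]
crop('pics/b6.png',t,100,230,210,350,4)
go((483.5,-135,250),(563.5,272,265))
```

```text
t 26.7 pos [ 483.5 -135.2  161. ] yang 172.9 w 25.2 F [ 0.7 -0.4 -1.6] tilt [0.0022 0.0052]
(483.5, -135, 250) -> [-0.0007 -0.0001 -0.089 ] 
(563.5, 272, 265) -> [-0.4145 -0.0292 -0.1017]
```

View pics/b6s.png

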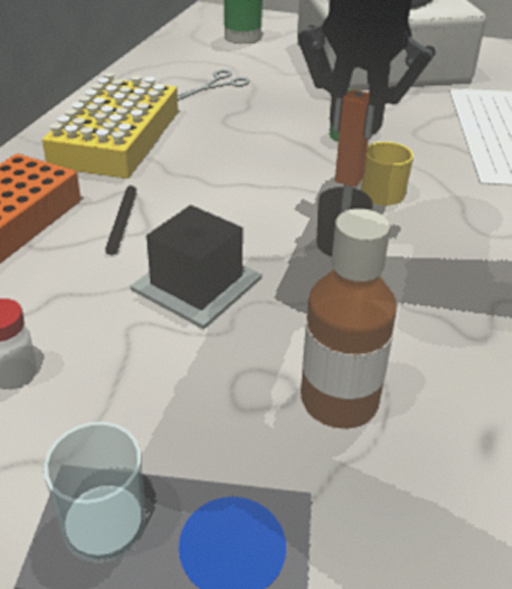

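View pics/b6.png

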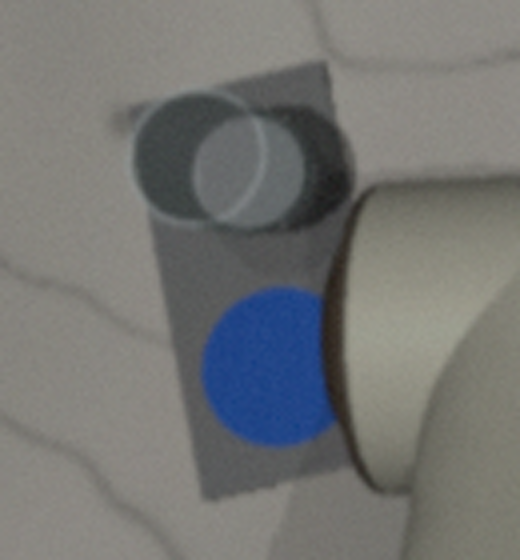

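Request:
{"name": "jog_arm", "arguments": {
  "increments": [
    [0, 0, 0, 0],
    [0, 0, 0, 0],
    [0, 0, 0, 0],
    [0, 0, -0.03, 0],
    [0, 0, -0.07, 0],
    [-0.001, 0, -0.1, 0],
    [-0.03, -0.002, -0.1017, 0],
    [-0.075, -0.005, -0.1017, 0],
    [-0.13, -0.009, -0.1017, 0],
    [-0.18, -0.013, -0.1017, 0]
  ]
}}

```text
clock: 27.95
position: [518.5, 42.9, 263.9]
ee_rot: [-0.662, 0.75, 0.001, 0.003]
contact_force: [0.9, 0.6, -1.9]
gripper_width: 25.5
```

Run:
```python
from h import *
go((563.5,272,265))
```

```text
t 27.95 pos [518.5  42.9 263.9] yang 172.9 w 25.5 F [ 0.9  0.6 -1.9] tilt [0.0026 0.0054]
(563.5, 272, 265) -> [-2.329e-01 -1.630e-02  2.000e-04]
```

Request:
{"name": "jog_arm", "arguments": {
  "increments": [
    [-0.05, -0.0035, 0, 0],
    [-0.1, -0.007, 0, 0],
    [-0.15, -0.0105, 0, 0],
    [-0.19, -0.0133, 0, 0],
    [-0.22, -0.0154, 0, 0],
    [-0.2329, -0.0163, 0, 0],
    [-0.2329, -0.0163, 0, 0],
    [-0.2329, -0.0163, 0, 0],
    [-0.2329, -0.0163, 0, 0]
  ]
}}

```text
clock: 29.08
position: [563.4, 270.9, 265.5]
ee_rot: [-0.662, 0.75, 0.001, 0.003]
contact_force: [-0.8, -0.2, -0.8]
gripper_width: 25.4
```

Run:
```python
from h import *
go((563.8,272.2,178))
s=get_image('side')[:,:,::-1]
crop('pics/b7.png',s,130,400,200,480,2.1)
```

```text
t 29.07 pos [563.4 270.9 265.5] yang 172.8 w 25.4 F [-0.8 -0.2 -0.8] tilt [0.0028 0.0055]
(563.8, 272.2, 178) -> [-0.0008 -0.      0.0876]
```

View pics/b7.png

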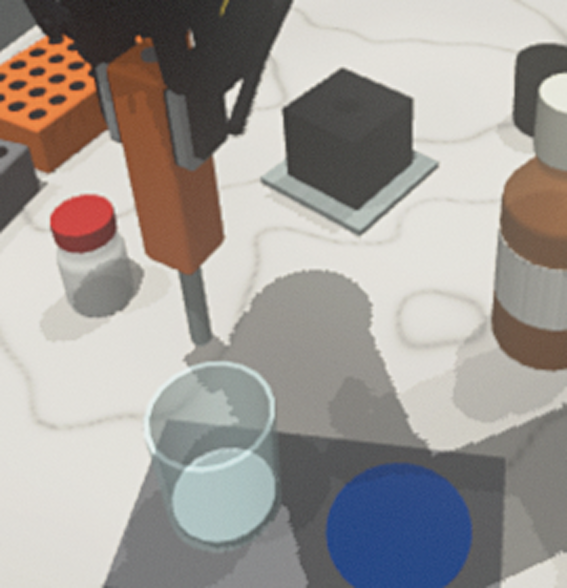

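Request:
{"name": "jog_arm", "arguments": {
  "increments": [
    [-0.0008, 0, 0.02, 0],
    [-0.0008, 0, 0.045, 0],
    [-0.0008, 0, 0.07, 0],
    [-0.0008, 0, 0.085, 0],
    [-0.0008, 0, 0.0876, 0],
    [-0.0008, 0, 0.0876, 0],
    [-0.0008, 0, 0.0876, 0],
    [-0.0008, 0, 0.0876, 0],
    [-0.0008, 0, 0.0876, 0],
    [-0.0008, 0, 0.0876, 0]
  ]
}}

```text
clock: 30.38
position: [563.8, 272.4, 178.1]
ee_rot: [-0.662, 0.75, 0.001, 0.003]
contact_force: [0.4, -0.7, -0.9]
gripper_width: 25.5
```

Run:
```python
from h import *
s=get_image('side')[:,:,::-1]
crop('pics/b8.png',s,130,400,200,480,2.1)
crop('pics/b8s.png',s,240,350,220,320,6)
print(ray('side',(130+347/2.1-.3,200+102/2.1-.3),70))
go((563.5,272,265),(610.5,-9.2,265))
```

```text
[612.85958181 -10.88875183  70.        ]
t 30.43 pos [563.8 272.3 178. ] yang 172.8 w 25.1 F [-0.2  1.4 -1.2] tilt [0.0029 0.0056]
(563.5, 272, 265) -> [-0.0002  0.0001 -0.087 ] 
(610.5, -9.2, 265) -> [ 0.273  -0.0816 -0.0884]
```

View pics/b8.png

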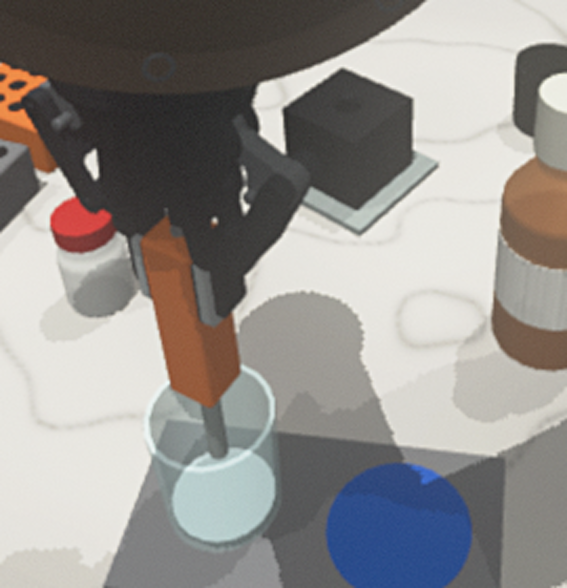

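View pics/b8s.png

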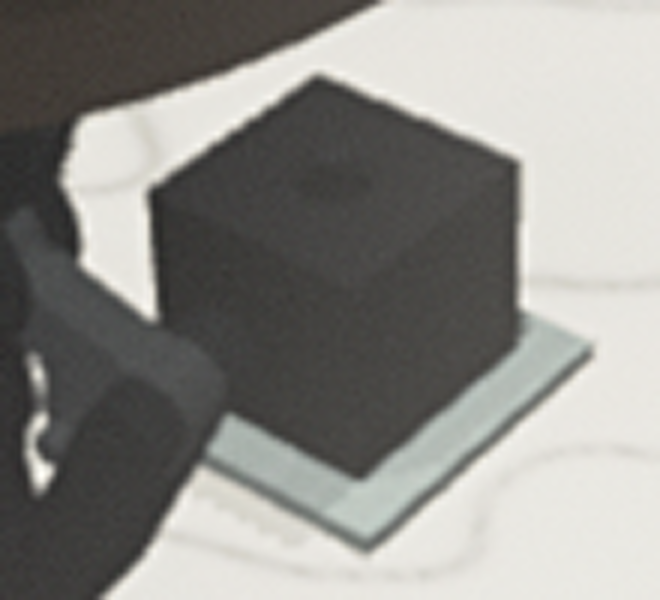

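Request:
{"name": "jog_arm", "arguments": {
  "increments": [
    [0, 0, 0, 0],
    [0, 0, 0, 0],
    [0, 0, 0, 0],
    [0, 0, 0, 0],
    [0, 0, -0.03, 0],
    [0, 0, -0.07, 0],
    [0, 0, -0.087, 0],
    [0.02, -0.006, -0.0884, 0],
    [0.055, -0.016, -0.0884, 0],
    [0.1, -0.03, -0.0884, 0]
  ]
}}

```text
clock: 31.68
position: [580.0, 167.3, 263.9]
ee_rot: [-0.662, 0.75, 0.002, 0.001]
contact_force: [0.7, 0.2, -0.5]
gripper_width: 25.4
```

Run:
```python
from h import *
print(ray('side',(240+337/6-.4,220+180/6-.4),70))
go((611,-9.2,265))
```

```text
[610.22434465  -8.05940081  70.        ]
t 31.68 pos [580.  167.3 263.9] yang 172.9 w 25.4 F [ 0.7  0.2 -0.5] tilt [-0.0005  0.0044]
(611, -9.2, 265) -> [ 0.1713 -0.0526 -0.0019]
```

Request:
{"name": "jog_arm", "arguments": {
  "increments": [
    [0.05, -0.015, 0, 0],
    [0.1, -0.031, 0, 0],
    [0.14, -0.043, 0, 0],
    [0.165, -0.051, 0, 0],
    [0.1713, -0.0526, 0, 0],
    [0.1713, -0.0526, 0, 0],
    [0.1713, -0.0526, 0, 0],
    [0.1713, -0.0526, 0, 0]
  ]
}}

```text
clock: 32.67
position: [610.8, -8.3, 263.0]
ee_rot: [-0.662, 0.749, 0.002, 0.001]
contact_force: [0.7, -0.4, 0.1]
gripper_width: 25.5
```

Run:
```python
from h import *
go((611,-9,212),(611,-9,145))
s=get_image('side')[:,:,::-1]
crop('pics/d1.png',s,200,400,100,320,2.6)
```

```text
t 32.67 pos [610.8  -8.3 263. ] yang 173.0 w 25.5 F [ 0.7 -0.4  0.1] tilt [-0.0006  0.0045]
(611, -9, 212) -> [ 0.0009 -0.0003  0.051 ] 
(611, -9, 145) -> [ 0.0012 -0.0004  0.118 ]
```

View pics/d1.png

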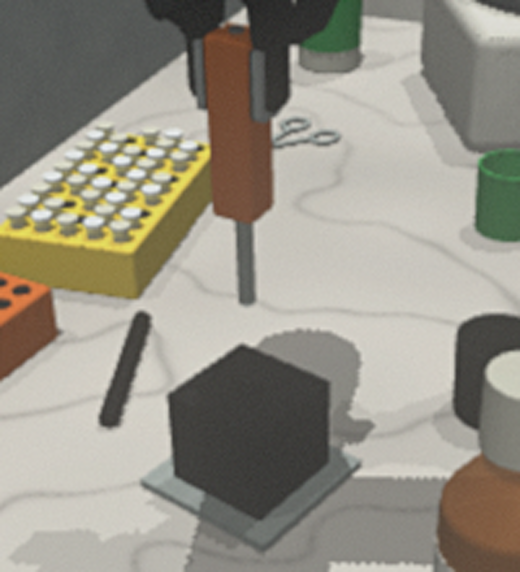

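Request:
{"name": "jog_arm", "arguments": {
  "increments": [
    [0.001, -0.0003, 0.02, 0],
    [0.001, -0.0003, 0.04, 0],
    [0.001, -0.0003, 0.055, 0],
    [0.001, -0.0003, 0.068, 0],
    [0.001, -0.0003, 0.075, 0],
    [0.001, -0.0003, 0.075, 0]
  ]
}}

```text
clock: 33.48
position: [611.0, -9.1, 187.7]
ee_rot: [-0.662, 0.749, 0.002, 0.001]
contact_force: [-0.3, -0.3, -0.8]
gripper_width: 25.2
```

Run:
```python
from h import *
go((611,-9,145))
s=get_image('side')[:,:,::-1]
crop('pics/d2.png',s,240,350,160,320,3.7)
```

```text
t 33.48 pos [611.   -9.1 187.7] yang 173.0 w 25.2 F [-0.3 -0.3 -0.8] tilt [-0.0011  0.0042]
(611, -9, 145) -> [ 0.0001 -0.0001  0.0427]
```

View pics/d2.png

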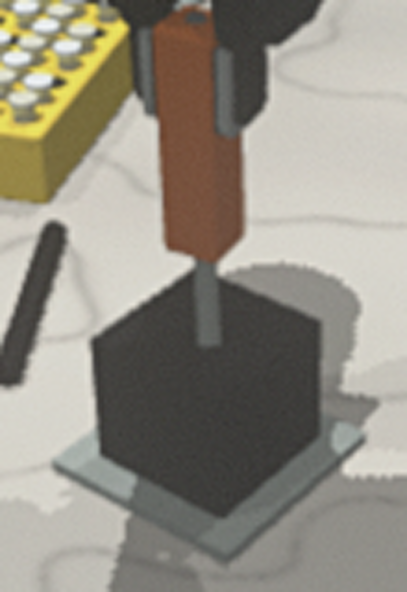

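Rod is in the bore (entry at d2 (208,343)), no side force. Lower.

Request:
{"name": "jog_arm", "arguments": {
  "increments": [
    [0, 0, 0.015, 0],
    [0, 0, 0.028, 0],
    [0, 0, 0.037, 0],
    [0, 0, 0.0405, 0],
    [0, 0, 0.0415, 0],
    [0, 0, 0.0425, 0],
    [0, 0, 0.0425, 0]
  ]
}}

```text
clock: 34.4
position: [611.5, -8.8, 146.1]
ee_rot: [-0.662, 0.749, 0.001, 0.002]
contact_force: [-0.7, -1.1, -1.9]
gripper_width: 25.4
```

Request:
{"name": "jog_arm", "arguments": {
  "increments": [
    [0, 0, 0.001, 0],
    [0, 0, 0.0015, 0],
    [0, 0, 0.0015, 0],
    [0, 0, 0.0015, 0]
  ]
}}

```text
clock: 34.9
position: [611.5, -8.8, 144.7]
ee_rot: [-0.662, 0.749, 0.001, 0.002]
contact_force: [0.7, 0.9, -1.9]
gripper_width: 25.6
```

Request:
{"name": "jog_arm", "arguments": {
  "increments": [
    [0, 0, 0.0005, 0],
    [0, 0, 0.001, 0],
    [0, 0, 0.001, 0],
    [0, 0, 0.001, 0]
  ]
}}

```text
clock: 35.4
position: [611.5, -8.9, 144.6]
ee_rot: [-0.663, 0.749, 0.001, 0.002]
contact_force: [-2.7, 0.4, 5.8]
gripper_width: 25.3
```

Contact at the original height. Release and rise.

Request:
{"name": "jog_arm", "arguments": {
  "increments": [
    [0, 0, 0, 0],
    [0, 0, 0, 0],
    [0, 0, 0, 0],
    [0, 0, 0, 0],
    [0, 0, 0, 0],
    [0, 0, 0, 0],
    [0, 0, -0.02, 0],
    [0, 0, -0.05, 0],
    [0, 0, -0.09, 0],
    [0, 0, -0.115, 0]
  ],
  "hand": 1
}}

```text
clock: 36.65
position: [611.9, -9.4, 261.9]
ee_rot: [-0.663, 0.749, 0.0, 0.003]
contact_force: [0.0, -0.6, -0.5]
gripper_width: 85.5
```

Run:
```python
from h import *
s=get_image('side')[:,:,::-1]
cv2.imwrite('pics/d3.png',s)
go((430.6,90.4,255,173))
```

```text
t 36.7 pos [613.3  -9.5 265.4] yang 173.0 w 85.5 F [ 1.1 -0.2  3.3] tilt [0.01   0.0044]
(430.6, 90.4, 255, 173) -> [-0.0769  0.1936  0.009 ] 0.0
```

View pics/d3.png

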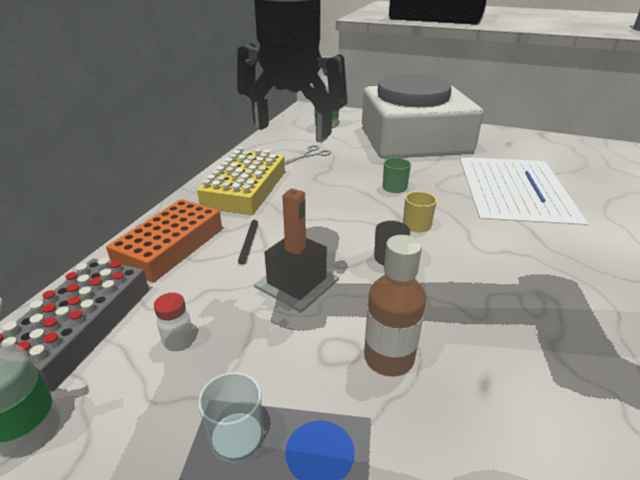

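Run:
```python
from h import *
for i in range(6): s=get_image('side')
go((430.6,90.4,255,173))
```

```text
t 37.0 pos [610.7  -9.5 258. ] yang 173.0 w 85.4 F [-0.1 -0.2  0.3] tilt [-0.0017  0.0039]
(430.6, 90.4, 255, 173) -> [-0.0771  0.191   0.0037] -0.0
```

Request:
{"name": "jog_arm", "arguments": {
  "increments": [
    [-0.016, 0.038, 0, 0],
    [-0.032, 0.08, 0.001, 0],
    [-0.05, 0.12, 0.002, 0],
    [-0.065, 0.16, 0.003, 0],
    [-0.074, 0.183, 0.0037, 0],
    [-0.0771, 0.191, 0.0037, 0],
    [-0.0771, 0.191, 0.0037, 0],
    [-0.0771, 0.191, 0.0037, 0]
  ]
}}

```text
clock: 38.0
position: [431.2, 90.3, 254.7]
ee_rot: [-0.662, 0.749, 0.002, 0.0]
contact_force: [0.0, -0.0, 0.1]
gripper_width: 85.5
```

Run:
```python
from h import *
s=get_image('side')[:,:,::-1]
crop('pics/e1.png',s,280,510,100,400,1.9)
go((430.6,90.4,169.8,173))
```

```text
t 38.05 pos [431.2  90.2 254.7] yang 172.9 w 85.3 F [-0.8 -0.4 -0.1] tilt [-0.0021  0.0035]
(430.6, 90.4, 169.8, 173) -> [0.0002 0.0004 0.0849] -0.1
```

View pics/e1.png

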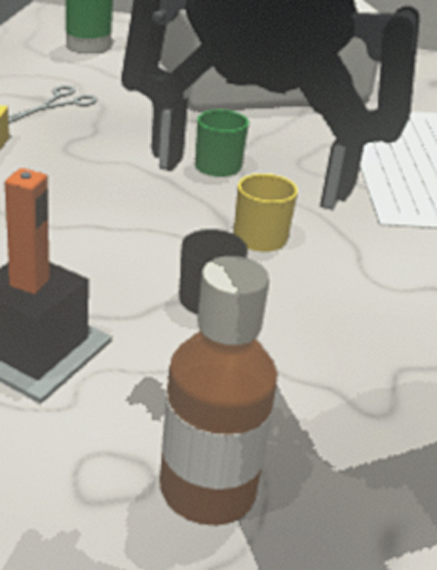

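Gripper is aligned above the cap (e1 (235,275)). Descend and grip.

Request:
{"name": "jog_arm", "arguments": {
  "increments": [
    [0, 0.0004, 0.02, 0],
    [0, 0.0004, 0.045, 0],
    [0, 0.0004, 0.068, 0],
    [0, 0.0004, 0.08, 0],
    [0, 0.0004, 0.084, 0],
    [0, 0.0004, 0.084, 0]
  ]
}}

```text
clock: 38.8
position: [431.1, 90.7, 171.0]
ee_rot: [-0.662, 0.749, 0.002, 0.001]
contact_force: [-0.0, 0.1, 0.6]
gripper_width: 85.5
```

Request:
{"name": "jog_arm", "arguments": {
  "increments": [
    [0, 0, 0, 0],
    [0, 0, 0, 0],
    [0, 0, 0, 0],
    [0, 0, 0, 0],
    [0, 0, 0, 0],
    [0, 0, 0, 0],
    [0, 0, 0, 0],
    [0, 0, 0, 0]
  ],
  "hand": -1
}}

```text
clock: 39.8
position: [431.5, 90.9, 171.7]
ee_rot: [-0.662, 0.749, 0.002, 0.001]
contact_force: [0.2, 1.2, 5.4]
gripper_width: 38.6
```

Request:
{"name": "jog_arm", "arguments": {
  "increments": [
    [0, 0, -0.01, 0],
    [0, 0, -0.025, 0],
    [0, 0, -0.04, 0],
    [0, 0, -0.045, 0],
    [0, 0, -0.045, 0],
    [0, 0, -0.045, 0]
  ]
}}

```text
clock: 40.55
position: [431.0, 90.4, 215.9]
ee_rot: [-0.662, 0.749, 0.002, 0.0]
contact_force: [0.5, -0.6, -4.0]
gripper_width: 38.6
```

Run:
```python
from h import *
go((470.3,254.7,215,173))
```

```text
t 40.55 pos [431.   90.4 215.9] yang 172.9 w 38.6 F [ 0.5 -0.6 -4. ] tilt [-0.0021  0.0034]
(470.3, 254.7, 215, 173) -> [-0.1678 -0.0188  0.0013] -0.1
```

Request:
{"name": "jog_arm", "arguments": {
  "increments": [
    [-0.015, -0.002, 0, 0],
    [-0.04, -0.005, 0, 0],
    [-0.07, -0.008, 0, 0],
    [-0.1, -0.011, 0, 0],
    [-0.13, -0.0145, 0, 0],
    [-0.155, -0.0175, 0, 0],
    [-0.165, -0.0185, 0, 0],
    [-0.1678, -0.0188, 0, 0],
    [-0.1678, -0.0188, 0, 0],
    [-0.1678, -0.0188, 0, 0]
  ]
}}

```text
clock: 41.8
position: [470.1, 253.8, 216.4]
ee_rot: [-0.662, 0.75, 0.002, 0.0]
contact_force: [-0.1, -0.5, -2.6]
gripper_width: 38.7
```

Run:
```python
from h import *
go((470.3,254.7,175.5,173))
s=get_image('side')[:,:,::-1]
crop('pics/f1.png',s,170,420,160,480,1.8)
```

```text
t 41.8 pos [470.1 253.8 216.4] yang 172.9 w 38.7 F [-0.1 -0.5 -2.6] tilt [-0.0023  0.0032]
(470.3, 254.7, 175.5, 173) -> [-0.0008 -0.0002  0.0409] -0.1
```

View pics/f1.png

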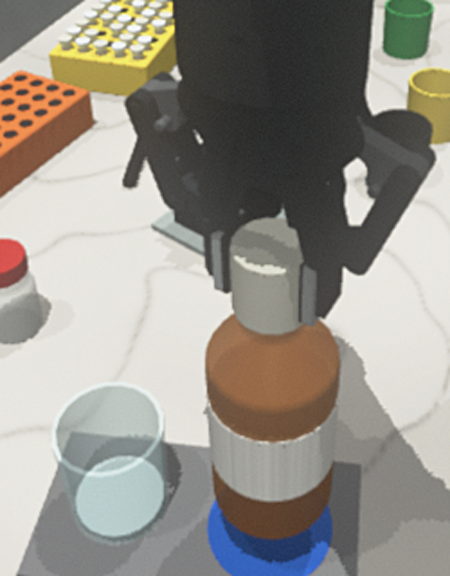

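Bottle above the mark. Lower.

Request:
{"name": "jog_arm", "arguments": {
  "increments": [
    [-0.0008, 0, 0.012, 0],
    [-0.0008, 0, 0.025, 0],
    [-0.0008, 0, 0.034, 0],
    [-0.0008, 0, 0.038, 0],
    [-0.0008, 0, 0.04, 0],
    [-0.0008, 0, 0.041, 0],
    [-0.0008, 0, 0.041, 0]
  ]
}}

```text
clock: 42.72
position: [470.3, 255.0, 175.7]
ee_rot: [-0.662, 0.75, 0.002, 0.001]
contact_force: [-0.3, -0.3, -2.4]
gripper_width: 38.6
```

Request:
{"name": "jog_arm", "arguments": {
  "increments": [
    [0, 0, 0.0005, 0],
    [0, 0, 0.001, 0],
    [0, 0, 0.001, 0]
  ]
}}

```text
clock: 43.1
position: [470.3, 255.0, 174.8]
ee_rot: [-0.662, 0.75, 0.002, 0.001]
contact_force: [-0.2, -0.2, -4.4]
gripper_width: 38.6
```

Request:
{"name": "jog_arm", "arguments": {
  "increments": [
    [0, 0, 0.0005, 0],
    [0, 0, 0.001, 0],
    [0, 0, 0.001, 0]
  ]
}}

```text
clock: 43.48
position: [470.4, 255.1, 174.8]
ee_rot: [-0.662, 0.749, 0.002, 0.001]
contact_force: [-2.2, -0.5, 4.9]
gripper_width: 38.9
```

Contact. Release and withdraw.

Request:
{"name": "jog_arm", "arguments": {
  "increments": [
    [0, 0, 0, 0],
    [0, 0, 0, 0],
    [0, 0, 0, 0],
    [0, 0, 0, 0],
    [0, 0, 0, 0],
    [0, 0, 0, 0],
    [0, 0, -0.015, 0],
    [0, 0, -0.045, 0],
    [0, 0, -0.075, 0],
    [0, 0, -0.09, 0]
  ],
  "hand": 1
}}

```text
clock: 44.72
position: [471.1, 255.2, 267.6]
ee_rot: [-0.662, 0.749, 0.002, 0.003]
contact_force: [-0.3, -0.1, 0.2]
gripper_width: 85.4
```

Request:
{"name": "jog_arm", "arguments": {
  "increments": [
    [0.02, 0, 0, 0],
    [0.06, 0, 0, 0],
    [0.11, 0, 0, 0],
    [0.16, 0, 0, 0],
    [0.21, 0, 0, 0],
    [0.25, 0, 0, 0],
    [0.28, 0, 0, 0],
    [0.29, 0, 0, 0],
    [0.29, 0, 0, 0],
    [0.29, 0, 0, 0]
  ]
}}

```text
clock: 45.98
position: [435.3, -32.1, 265.2]
ee_rot: [-0.662, 0.749, 0.002, 0.003]
contact_force: [0.0, 0.8, -0.6]
gripper_width: 85.3
```

Run:
```python
from h import *
s=get_image('side')[:,:,::-1];t=get_image('top')[:,:,::-1]
cv2.imwrite('pics/g1.png',s);cv2.imwrite('pics/g2.png',t);go()
```

```text
t 46.08 pos [435.5 -31.9 265.3] yang 173.0 w 85.6 F [ 1.  -0.2  0.4] tilt [0.0022 0.0069]
```

View pics/g1.png

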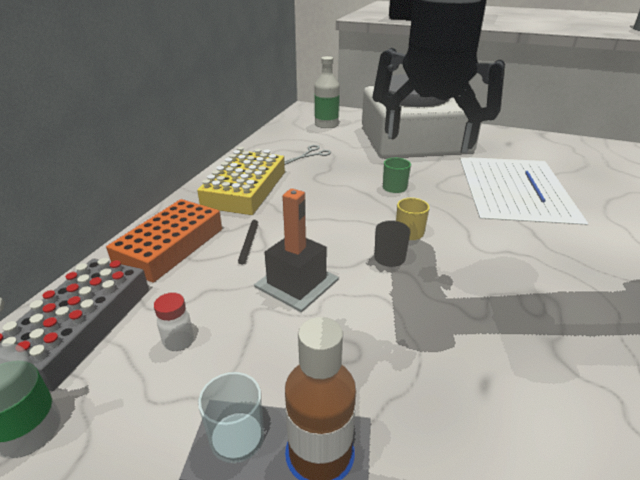

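View pics/g2.png

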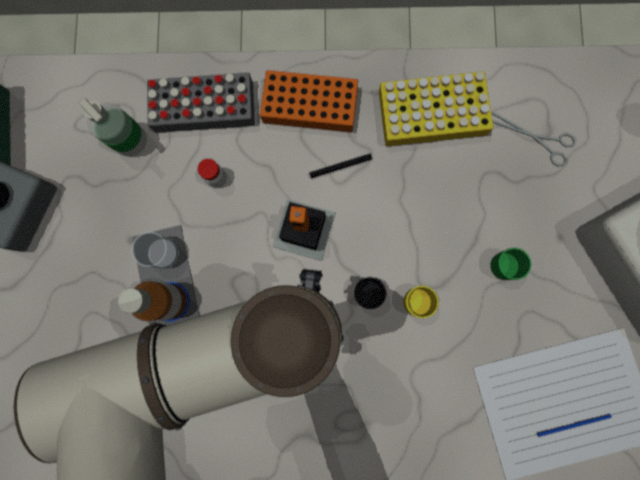

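Final view: the bottle stands on its mark (side (320,400)), the probe is seated (side (294,193), as at the start), and the beaker, jar and cups are upright. The yellow cup has been shifted (top (437,306)→(422,301)) since its dip, but stands.

Run:
```python
from h import *
print('cap',ray('top',(131,300),193),ray('side',(320.5,333),193),'mark 469.8,255.5')
job_done()
```

```text
cap [469.77966443 253.88702628 193.        ] [469.84379456 255.26900179 193.        ] mark 469.8,255.5
the job is handed in; nothing more can be done
```

I completed the task and handed the job in at about 46 s of the 200 s allowed; no verdict is reported.

**What I did:**
- I stood the bottle aside, off the mat and about 170 mm from its mark.
- I dipped the probe in the rinse beaker, yellow, green, black, then the rinse beaker again. The white and blue cups were absent. Each dip lasted about a second at mid-depth.
- I put the probe back in its stand and the bottle back on its blue mark.

**Last checks:**
- **Bottle:** both cameras put the cap within about 2 mm of the mark's centre.
- **Probe:** it touched down at its original height, and in the images it looks the same as at the start.
- **Other objects:** the beaker, jar and all three cups are upright, and the gripper is clear of everything.

**What disagreed:** the yellow cup was found shifted aside at the end. It had not moved in the side view taken after the dips were done. It was still upright, and the arm had not been near it. One top-view reading of the stand's bore was about 4 mm off the others (its dark interior biases it), so I used the stand's geometry and the original grasp pose instead.

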